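Set an inspection camera to its distance mark and hold its post at board height

ROBOT

A 6-joint arm with a two-finger parallel gripper is mounted at the origin on a cart in front of the work surface, level with it; the furniture and walls round the work are solid. World frame = base frame: x ahead of the robot, y to its left, z up, the work surface at z = 0. Lengths are in m, angles in rad, forces in N, time in s.
With the tool pointing down it reaches from about 0.4 to 0.825 m from the base axis. Payload 7 kg.
Tool frame: the origin (TCP) lies at the very end of the fingers, on their centre line; the grasp point (between the pads) lies 19 mm behind it; z points along the fingers, x is the direction in which the jaws open and shut, and the axes are right-handed (so a half turn about z gives the same grasp; the last joint's range is limited). The gripper opens to 85 mm and grips with 20 to 120 N. Pads are 22 mm wide; open, the fingers measure 114 mm over their backs; the gripper's body (76 mm by 85 mm) begins 54 mm behind the grasp point. The pads swing forward as they close: fully open they stand 13 mm farther back than shut.
Start: joints at [1.529, 0.359, 0.012, 0, -1.224, -0.288], TCP at [0.219, 0.639, 0.21] pointing down, gripper open.
Joint ranges: [-3.07, 3.07], [-1.43, 2.12], [-1.02, 1.25], [-3.03, 1.67], [-3.05, -0], [-3.03, 3.03]. Speed limits (rad/s): [2.39, 2.39, 3.01, 3.14, 3.14, 3.14].

INTERFACE

Orientations are given as a rotation vector (axis times angle).
In Python, from plant import state, get_image, camera_params, finish_job gives the robot as it stands.
- The arm moves only by the tool servo_tool, never from a script. Its argument "motion" is a list of rows, each an object with "angular": the turn, a rotation vector about the tool's x, y, z scaled (see below), a list of three; "slide": the shift along the tool's x, y, z scaled (see below), a list of three; "jaw": the opening in per cent of the stroke, from 0 (shut) to 100 (fully open). In form: [{"angular": [wx, wy, wz], "slide": [tx, ty, tz], "jaw": jaw}, ...]. A call has 1 to 20 rows; each row is the pose to reach, as a shift and turn from the pose commanded when the call began, along the tool's axes at that moment; what a row does not reach only later rows make up. The controller multiplies each number of a shift by 25 cm and each number of a turn by pi/2 rad. A row lasts 1/8 s, in which the tool goes at most 62.5 mm and 10.7 degrees, less where a joint would pass 70% of its speed; a pose out of reach is approached as far as the arm can. A call with a number of a shift or a turn outside -1 to 1 is refused whole. A call with a gripper value outside its range is refused whole. The fingers move at their own pace and stop on an object; the grip force is fixed at half the most. Time passes only in rows, so rows that repeat a pose let the fingers close. It gives the time, the measured TCP pose, the force and the opening at its end, in the units of the state.
- state(): the state, without advancing time (a new reading comes with each control period).
- get_image(name): name is "side" or "top" or "wrist"; returns the picture (384x512x3 uint8, red, green, blue); there is no depth.
- camera_params(name): a dict with "K" (3x3 intrinsics, pixels), "R" (3x3) and "t" (3): a world point X has camera coordinates R X + t. Camera axes: x right, y down, z forward; pixel columns grow to the right and rows downward; lengths in m; the calibration is good to about 2 mm. A picture is of the moment at which its call begins: read the wrist's pose just before it. camera_params takes no time and is no camera call; for the wrist camera it gives the pose at the moment of the call.
- finish_job(): hands the job in, once; it reports no verdict.
The state is a dict: "t": time; "joints": joint angles; "joint_vel": joint speeds; "tau": joint torques, N m; "tcp_pos": TCP position; "tcp_rot": TCP orientation; "contact_force": force on the tool from outside, world axes, zero at the start; "torque": the same for the moment, N m; "grip_width": opening from 0.0 (shut) to 1.0 (fully open).
Only numpy, scipy, OpenCV 4.12 (cv2) and the standard library are available. Lean on these libraries where they do the work, as an engineer would, in place of code of your own. Each camera call takes 0.05 s, during which the arm holds its last target.

TASK

Set up the inspection camera for the board: unlock the red clamp lever, slide the carriage until its pointer stands at the yellow index clip, and lock the lever again. Then draw the camera post straight up, partway out of its snug holder and without forcing it sideways, until the lens is level with the chip on the board, and finish still holding the camera there, facing the board and at rest, so that I can tighten the thumb screw. Do not touch the board or its jaw, do not pull the post right out of its holder, and leave the tools and parts round about where they lie.

Things in the scene. Friction and masses are not known exactly. Their poses are not given: they have to be found in the camera images.
- rail: Aluminium rail fixed on the bench, 294 mm long with its base plate, 68 mm wide, 26 mm high, pointing away from the robot; T-slot along its top, graduated flange on its left side. Origin: on the rail's centre line at bench height. x runs along the rail towards the board, y to its left, z up.
- clamp_lever (a joint): Angle (rad) of the red clamp lever: 0 = locked (points along the rail, to the robot), 1.3 = end stop. Opening swings its free end to the left, clockwise from above: in the rail's frame it points to angle pi - value. Its screw presses a shoe into the rail's slot below about 0.85, hardest at 0; released above 0.9. Stays where left; needs 2 to 10 N at its free end.
- lever_axis (a point): On the lever's upright turning axis, at the middle height of its arm, 72 mm above the bench; 36 mm from the post holder's axis on the robot's side (-x), moving with the carriage.
- lever_grip (a point): Grip point on the lever's arm, 52 mm from its axis, 72 mm above the bench. The arm is a bar 10 mm wide and 13 mm high (66 to 79 mm above the bench), reaching 74 mm from the axis; the carriage's top is 28 mm below the arm.
- pointer (a point): Red line of the white pointer on the carriage's left side, 22 mm towards the board from the post holder's axis. Axes as the rail's.
- index_clip: Yellow index clip on the rail's left flange, 14 mm long, with a red line across its middle. Its origin is in line with that line; axes as the rail's. The carriage is at the mark when pointer and clip have the same place along the rail's x. The clip stays where it is.
- camera_post: Grey camera on a steel post (0.14 to 0.28 kg), loose in the holder's bore; it drops back when let go. Post 14 mm thick, 48 mm deep in a bore 0.8 mm wider. Origin: centre of the post's lower end, 38 mm above the bench when fully down; z up the post, x the way the lens looks (to the board). Black lens barrel in front, 24 to 26 mm thick, to x = 43 mm.
- camera_middle (a point): Middle of the camera's body, 69 mm above the post's lower end, on the post's axis. The body is 34 mm long (along x), 32 mm wide (y) and 32 mm high, from 53 to 85 mm above the post's lower end. Grip it across its width.
- lens (a point): Centre of the lens's front, 43 mm ahead of the post's axis, 69 mm above the post's lower end.
- chip (a point): Centre of the large black chip on the green board that stands upright in a jaw at the board end of the rail, facing the camera; axes as the rail's. It lies 15 to 33 mm higher than the lens does at the start. Board 46 mm wide, 64 mm high; board and jaw are fixed, 126 mm from the rail's origin.
- side_cutters: Cutters with blue grips lying to the left of the rail, 126 x 48 x 12 mm, origin under the middle; leave alone.
- relay_module: Blue plug-in relay, 20 x 28 x 15 mm, to the right of the rail; leave alone.
- driver_ph0: Red precision screwdriver, 147 x 15 x 13 mm, lying farther to the right of the rail; leave alone.
- board_jaw: Dark steel jaw, 50 mm wide, 22 mm high, that holds the board on its column (it carries the board); origin under the middle of the board's plane; do not touch.
- bore_rim (a point): Centre of the post holder's top rim, where the post comes out; axes as the rail's. The holder is an upright aluminium tube on the carriage, 28 mm outer diameter, from 38 to 86 mm above the bench, with a brass thumb screw on the side towards the board, under the lens (slack already; not to be turned).
- carriage: Black carriage that slides along the rail, 94 mm long, 56 mm wide, its top 38 mm above the bench. Origin: on the post holder's axis, at bench height; axes as the rail's. Slides against about 3 N of friction when the lever is unlocked, from 8 mm behind its start to 110 mm ahead; holds against some 25 N when it is locked.
Mind the look-alikes: they are no part of the job. Leave any green look-alike of the camera_post alone.

How it is judged:
By the outcome, as a careful person would: the job done as asked, in the order asked, and still so for the second after the job is handed in, while the arm keeps its last pose, push and grip.
It also fails if it takes over 46 s, if anything falls off the work surface, if the arm or the gripper's body presses on something with over 40 N, if the wrist force passes 120 N, or if a joint passes its speed limit or range.

## Working session

There is one attempt and no reset: what is moved stays moved. The work goes in short steps, Python scripts to look and compute and a tool call to move; the robot and the scene stay as the last step left them, time stands still between calls to the robot, and variables do not carry over. Pictures are saved under pics/ and viewed, and the job is handed in when it is done.

Besides the shell and the picture viewer there is one more tool, called after "Request:" as a command line: name --argument value ..., lists and objects as JSON in quotes. servo_tool: Moves the arm, as the interface text tells. Shifts and turns lie within -1 to 1; 1 stands for 25 cm of shift or pi/2 rad of turn. Its arguments: {"type":"object","properties":{"motion":{"type":"array","items":{"type":"object","properties":{"angular":{"type":"array","items":{"type":"number","minimum":-1,"maximum":1}},"slide":{"type":"array","items":{"type":"number","minimum":-1,"maximum":1}},"jaw":{"type":"number"}}}}},"required":["motion"]}

```bash
ls; mkdir -p pics; python3 - <<'E'
from plant import *
import cv2
s=state();print(s)
for n in("side","top","wrist"):
    p=camera_params(n);print(n,p)
    im=get_image(n);cv2.imwrite(f"pics/a_{n}.png",im[:,:,::-1])
E
```

```text
pics
{'t': 0.0, 'joints': array([ 1.52912636e+00,  3.59356870e-01,  1.10423727e-02, -3.59755163e-04,
       -1.22408728e+00, -2.88067096e-01]), 'joint_vel': array([ 0.00013388,  0.00021871, -0.00096354, -0.00070874, -0.00018432,
       -0.00138337]), 'tau': array([-3.69218224e-04, -5.83329463e+01,  2.93414658e+01,  6.93634853e+00,
       -6.08303133e-03,  1.87875435e-05]), 'tcp_pos': array([0.21843896, 0.63812355, 0.20897421]), 'tcp_rot': array([ 1.82584388e+00, -2.55499883e+00,  1.66147831e-03]), 'contact_force': array([ 0.36302479, -0.1859592 , -0.26529038]), 'torque': array([-0.01809656,  0.0233195 , -0.00237335]), 'grip_width': 1.0023636023824214}
side {'K': array([[474.89718002,   0.        , 252.28188932],
       [  0.        , 474.89718002, 191.60588089],
       [  0.        ,   0.        ,   1.        ]]), 'R': array([[ 0.99380669, -0.1110656 , -0.00356308],
       [-0.07874673, -0.68127196, -0.72778257],
       [ 0.07840418,  0.72355577, -0.68579868]]), 't': array([-0.53304361,  0.24169632,  0.84923291])}
top {'K': array([[417.2826865 ,   0.        , 256.69239991],
       [  0.        , 417.2826865 , 190.25435603],
       [  0.        ,   0.        ,   1.        ]]), 'R': array([[-0.00693147, -0.99970204,  0.02340488],
       [-0.99650352,  0.00495666, -0.0834036 ],
       [ 0.08326274, -0.02390115, -0.99624096]]), 't': array([0.17555562, 0.53952062, 0.96754174])}
wrist {'K': array([[302.40596773,   0.        , 254.18735553],
       [  0.        , 302.40596773, 187.50110136],
       [  0.        ,   0.        ,   1.        ]]), 'R': array([[-0.32407003, -0.94602974,  0.00251894],
       [-0.89660169,  0.30798531,  0.31819877],
       [-0.3018013 ,  0.1008602 , -0.94802067]]), 't': array([ 0.67292389, -0.0419277 ,  0.38066682])}
```

View pics/a_side.png

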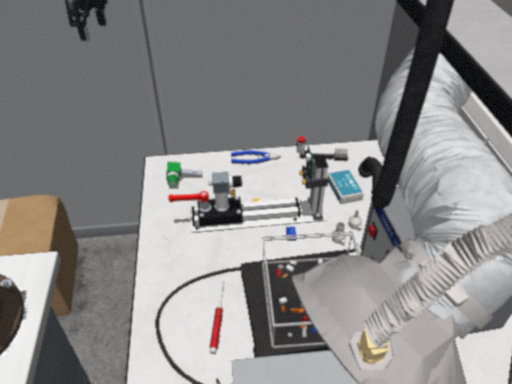

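View pics/a_top.png

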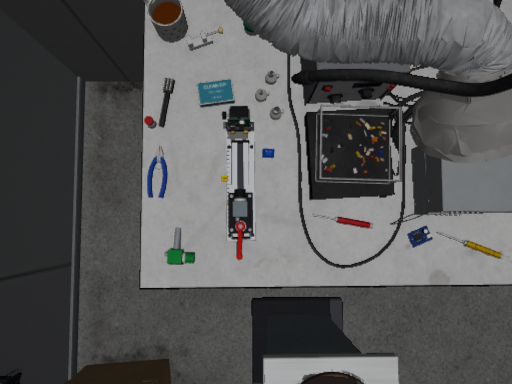

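View pics/a_wrist.png

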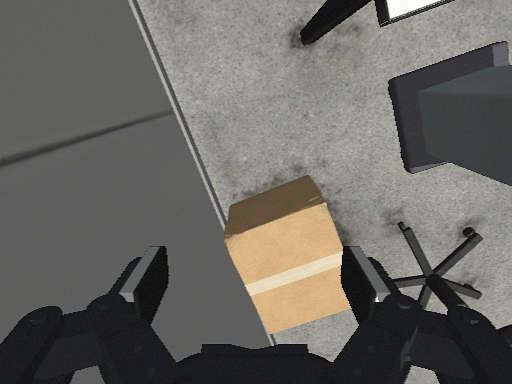

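```bash
cat > h.py <<'E'
import numpy as np,cv2
from plant import *
from scipy.spatial.transform import Rotation as Ro
def ray(p,u,v):
    R,t=p["R"],p["t"];c=-R.T@t
    d=R.T@np.linalg.inv(p["K"])@np.array([u,v,1.]);return c,d
def onplane(p,u,v,z):
    c,d=ray(p,u,v);return c+d*(z-c[2])/d[2]
def tri(*obs):
    A=np.zeros((3,3));b=np.zeros(3)
    for p,u,v in obs:
        c,d=ray(p,u,v);d=d/np.linalg.norm(d);M=np.eye(3)-np.outer(d,d);A+=M;b+=M@c
    return np.linalg.solve(A,b)
def proj(p,X):
    x=p["K"]@(p["R"]@np.asarray(X)+p["t"]);return x[:2]/x[2]
def crop(src,dst,x0,y0,x1,y1,k):
    im=cv2.imread(src)[y0:y1,x0:x1];cv2.imwrite(dst,cv2.resize(im,None,fx=k,fy=k,interpolation=cv2.INTER_CUBIC))
E
python3 - <<'E'
from h import *
crop("pics/a_top.png","pics/b_top.png",200,95,290,270,4)
crop("pics/a_side.png","pics/b_side.png",155,130,375,245,3)
t=camera_params("top")
for n,u,v,z in [("levaxis",241,226,.08),("tip",239,258,.072),("clip",224,179,.02),("board",239,112,.1),("rail near R",255,240,0),("rail nearL",227,240,0)]:
    print(n,onplane(t,u,v,z).round(4))
E
```

```text
levaxis [0.4566 0.209  0.08  ]
tip [0.3861 0.2138 0.072 ]
clip [0.5677 0.2496 0.02  ]
board [0.7076 0.2121 0.1   ]
rail near R [0.4228 0.1767 0.    ]
rail nearL [0.4234 0.2436 0.    ]
```

View pics/b_top.png

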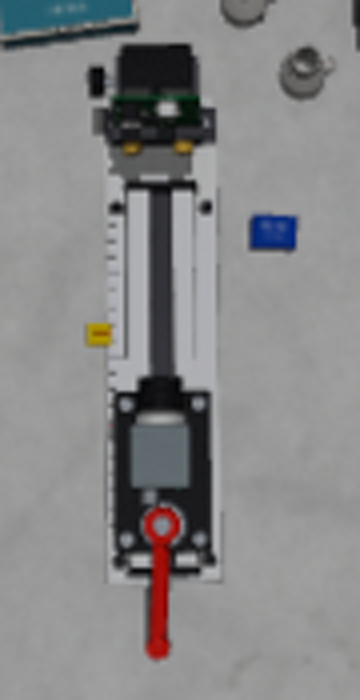

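View pics/b_side.png

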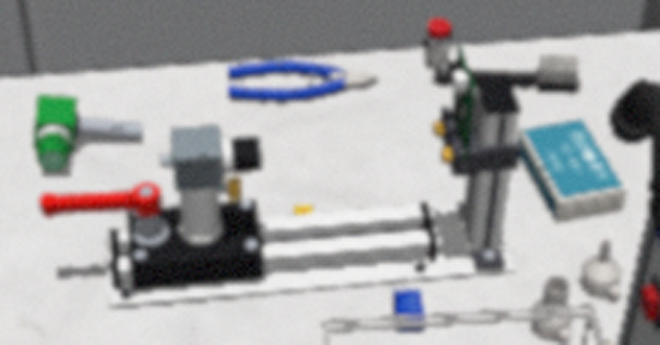

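```bash
cat >> h.py <<'E'
def down(yaw):
    x=np.array([np.cos(yaw),np.sin(yaw),0]);z=np.array([0,0,-1.]);return np.column_stack([x,np.cross(z,x),z])
def delta(pos,R1,p0=None,R0=None):
    s=state()
    if p0 is None:p0=s["tcp_pos"]
    if R0 is None:R0=Ro.from_rotvec(s["tcp_rot"]).as_matrix()
    d=R0.T@(np.asarray(pos)-p0)/.25
    w=Ro.from_matrix(R0.T@R1).as_rotvec()/(np.pi/2)
    return d.round(4),w.round(4)
E
python3 - <<'E'
from h import *
s=state();p=camera_params("wrist")
R0=Ro.from_rotvec(s["tcp_rot"]).as_matrix()
c=-p["R"].T@p["t"];print("cam in tool",R0.T@(c-s["tcp_pos"]),"axes",(R0.T@p["R"].T).round(3))
print(delta([.46,.21,.32],down(-np.pi/2)))
E
```

```text
cam in tool [ 0.00092094 -0.08154302 -0.16348346] axes [[ 1.    -0.     0.001]
 [ 0.     0.948  0.318]
 [-0.001 -0.318  0.948]]
(array([ 1.3082, -1.4689, -0.4415]), array([ 1.0e-04, -8.0e-04, -2.1e-01]))
```

```bash
python3 - <<'E'
from h import *
print(delta([.37,.43,.26],down(-np.pi/2)))
E
```

```text
(array([ 0.592 , -0.8432, -0.2025]), array([ 1.0e-04, -8.0e-04, -2.1e-01]))
```

Request:
servo_tool --motion '[{"angular": [0,0,-0.05],"slide": [0.12,-0.17,-0.04],"jaw": 100},{"angular": [0,0,-0.1],"slide": [0.3,-0.42,-0.1],"jaw": 100},{"angular": [0,0,-0.16],"slide": [0.45,-0.64,-0.16],"jaw": 100},{"angular": [0,0,-0.21],"slide": [0.592,-0.843,-0.2],"jaw": 100},{"angular": [0,0,-0.21],"slide": [0.592,-0.843,-0.2],"jaw": 100}]'

```text
t: 0.78
tcp_pos: [0.3716, 0.4279, 0.261]
tcp_rot: [-2.219, 2.222, 0.001]
contact_force: [-0.3, 0.2, -1.1]
grip_width: 1.002
```

```bash
python3 - <<'E'
from h import *
print(delta([.53,.21,.25],down(-np.pi/2)),state()["joints"],state()["t"],state()["tcp_pos"])
E
```

```text
(array([ 0.8708, -0.6348,  0.0433]), array([-0.0004,  0.0007, -0.0008])) [ 1.20111827e+00  1.50419804e-01 -1.51736022e-01  1.47641443e-04
 -1.26740161e+00  3.68334608e-01] 0.775 [0.37156474 0.42790219 0.26097658]
```

Request:
servo_tool --motion '[{"angular": [0,0,0],"slide": [0.15,-0.11,0.01],"jaw": 100},{"angular": [0,0,0],"slide": [0.35,-0.25,0.02],"jaw": 100},{"angular": [0,0,0],"slide": [0.54,-0.39,0.03],"jaw": 100},{"angular": [0,0,0],"slide": [0.72,-0.53,0.04],"jaw": 100},{"angular": [0,0,0],"slide": [0.871,-0.635,0.043],"jaw": 100},{"angular": [0,0,0],"slide": [0.871,-0.635,0.043],"jaw": 100},{"angular": [0,0,0],"slide": [0.871,-0.635,0.043],"jaw": 100}]'

```text
t: 1.65
tcp_pos: [0.5287, 0.2127, 0.2487]
tcp_rot: [2.22, -2.222, -0.0]
contact_force: [-1.0, 0.5, -0.5]
grip_width: 1.002
```

```bash
python3 - <<'E'
from h import *
s=state();print(s["tcp_pos"],s["t"],s["joint_vel"].round(3))
import pickle
pickle.dump(camera_params("wrist"),open("w1.pkl","wb"))
im=get_image("wrist");cv2.imwrite("pics/w1.png",im[:,:,::-1])
cv2.imwrite("pics/w1b.png",cv2.resize(im[:,:,::-1],(768,576),interpolation=cv2.INTER_CUBIC))
E
```

```text
[0.52869199 0.21271323 0.24872788] 1.65 [ 0.023 -0.006 -0.     0.002 -0.     0.002]
```

View pics/w1b.png

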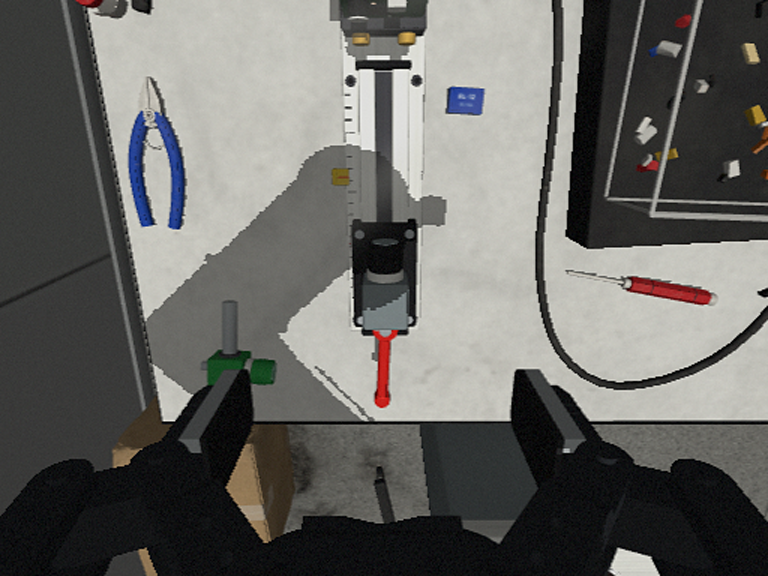

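```bash
python3 - <<'E'
from h import *
crop("pics/w1.png","pics/w1c.png",205,95,305,195,6)
crop("pics/w1.png","pics/w1d.png",205,180,305,280,6)
E
```

```text
(no output)
```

View pics/w1c.png

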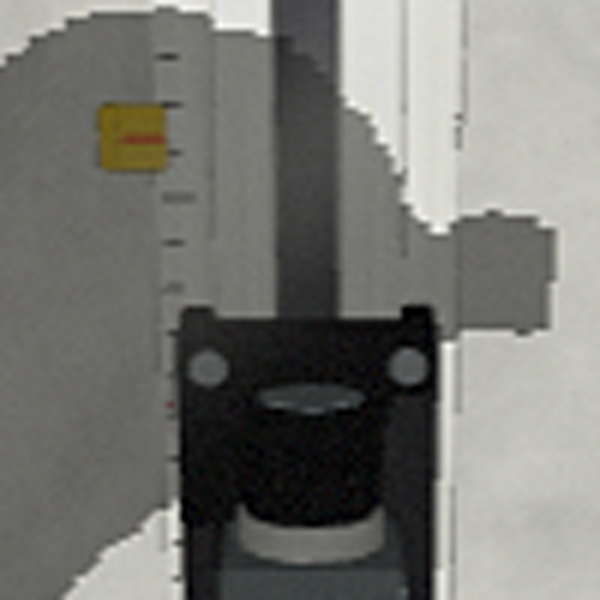

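View pics/w1d.png

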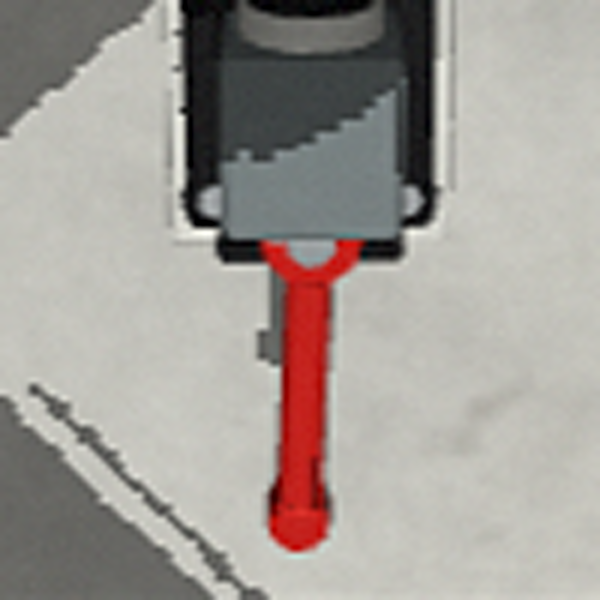

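```bash
python3 - <<'E'
from h import *
import pickle
w=pickle.load(open("w1.pkl","rb"));t=camera_params("top")
for n,p,u,v,z in [("slot far w",w,256.2,95,.026),("slot near w",w,256.2,146.7,.026),
 ("slot far t",t,200+160.5/4,95+190/4,.026),("slot near t",t,200+162/4,95+370/4,.026),
 ("lev axis t",t,240.5,226.25,.08),("knob t",t,239.25,256.5,.079),("knob w",w,254.7,267.5,.079),("lever arm mid-near ring w",w,205+307/6,180+290/6,.079),
 ("clip w",w,228.8,118.2,.02),("clip w15",w,228.8,118.2,.012),("ptr w",w,233.3,162.5,.02),("ptr w15",w,233.3,162.5,.026),
 ("clip t",t,224.6,178.4,.02),("cam top L w",w,205+222/6,180+150/6,.123),("cam top R w",w,205+405/6,180+150/6,.123),("cam back w",w,256,180+238/6,.123),
 ("lens ring base",w,256.7,95+540/6,.107)]:
    print(n,onplane(p,u,v,z).round(4))
im=cv2.imread("pics/w1.png");hsv=cv2.cvtColor(im,cv2.COLOR_BGR2HSV)
h=hsv[...,0];m=(((h<8)|(h>172))&(hsv[...,1]>110)&(hsv[...,2]>60)).astype(np.uint8)
n,_,st,c=cv2.connectedComponentsWithStats(m)
for i in range(1,n):print(st[i],c[i].round(2))
for nm,p,f in(("w",w,"pics/w1.png"),("t",t,"pics/a_top.png")):
    hsv=cv2.cvtColor(cv2.imread(f),cv2.COLOR_BGR2HSV);h=hsv[...,0];m=((h>18)&(h<32)&(hsv[...,1]>140)).astype(np.uint8)
    n,_,st,c=cv2.connectedComponentsWithStats(m)
    for i in range(1,n):
        if st[i][4]>5:print(nm,st[i],c[i].round(2))
E
```

```text
slot far w [0.5992 0.209  0.026 ]
slot near w [0.5355 0.2089 0.026 ]
slot far t [0.6541 0.211  0.026 ]
slot near t [0.5468 0.2105 0.026 ]
lev axis t [0.4561 0.2101 0.08  ]
knob t [0.3899 0.2131 0.079 ]
knob w [0.3901 0.2111 0.079 ]
lever arm mid-near ring w [0.4454 0.2093 0.079 ]
clip w [0.5709 0.2437 0.02  ]
clip w15 [0.5701 0.2444 0.012 ]
ptr w [0.5131 0.2393 0.02  ]
ptr w15 [0.5146 0.2389 0.026 ]
clip t [0.5692 0.2482 0.02  ]
cam top L w [0.4937 0.2242 0.123 ]
cam top R w [0.4936 0.1929 0.123 ]
cam back w [0.4771 0.2098 0.123 ]
lens ring base [0.5101 0.209  0.107 ]
[50  0 16  4 45] [57.76  1.2 ]
[450   9  11  10  76] [455.2   13.88]
[424 107  15   8  71] [432.14 110.86]
[419 184  55  19 540] [446.16 193.71]
[248 220  18  52 416] [255.22 244.97]
w [266  22  11   8  78] [270.67  25.33]
w [496  70  15  14 131] [503.08  76.66]
w [445  99   7   8  40] [447.92 102.32]
w [437 101   4   6  16] [438.5  103.12]
w [222 112  10  11  88] [226.2  117.43]
t [369 126   7   4  16] [372.44 127.5 ]
t [377 126   5   3  13] [379. 127.]
t [231 130   4   3  12] [232.5 131. ]
t [244 130   4   3  12] [245.5 131. ]
t [378 131   4   5  11] [379.55 132.82]
t [355 151   6   7  24] [357.46 153.71]
t [330 164   5   5  17] [332.12 166.18]
t [222 176   6   5  28] [224.43 178.  ]
t [466 241  35  17 193] [483.28 249.12]
```

```bash
python3 - <<'E'
from h import *
print(delta([.402,.2105,.13],down(-np.pi/2)),delta([.402,.2105,.054],down(-np.pi/2)))
E
```

```text
(array([0.0106, 0.5059, 0.4758]), array([ 0.0003, -0.0001,  0.0001])) (array([0.0106, 0.5058, 0.7798]), array([ 0.0003, -0.0001,  0.0001]))
```

Request:
servo_tool --motion '[{"angular": [0,0,0],"slide": [0,0.15,0.05],"jaw": 100},{"angular": [0,0,0],"slide": [0.01,0.35,0.15],"jaw": 100},{"angular": [0,0,0],"slide": [0.01,0.506,0.32],"jaw": 90},{"angular": [0,0,0],"slide": [0.01,0.506,0.48],"jaw": 70},{"angular": [0,0,0],"slide": [0.01,0.506,0.62],"jaw": 50},{"angular": [0,0,0],"slide": [0.01,0.506,0.72],"jaw": 50},{"angular": [0,0,0],"slide": [0.01,0.506,0.77],"jaw": 50},{"angular": [0,0,0],"slide": [0.01,0.506,0.78],"jaw": 50},{"angular": [0,0,0],"slide": [0.01,0.506,0.78],"jaw": 50}]'

```text
t: 2.82
tcp_pos: [0.4026, 0.2107, 0.0548]
tcp_rot: [-2.221, 2.22, -0.0]
contact_force: [0.3, 0.3, -0.1]
grip_width: 0.498
```

```bash
python3 - <<'E'
from h import *
im=get_image("wrist");cv2.imwrite("pics/w2.png",im[:,:,::-1]);crop("pics/w2.png","pics/w2c.png",130,130,390,384,3)
s=state();print(s["tcp_pos"],s["contact_force"],s["grip_width"])
E
```

```text
[0.40276473 0.21073172 0.05497023] [0.27821876 0.10968222 0.8453023 ] 0.49864323474604183
```

View pics/w2c.png

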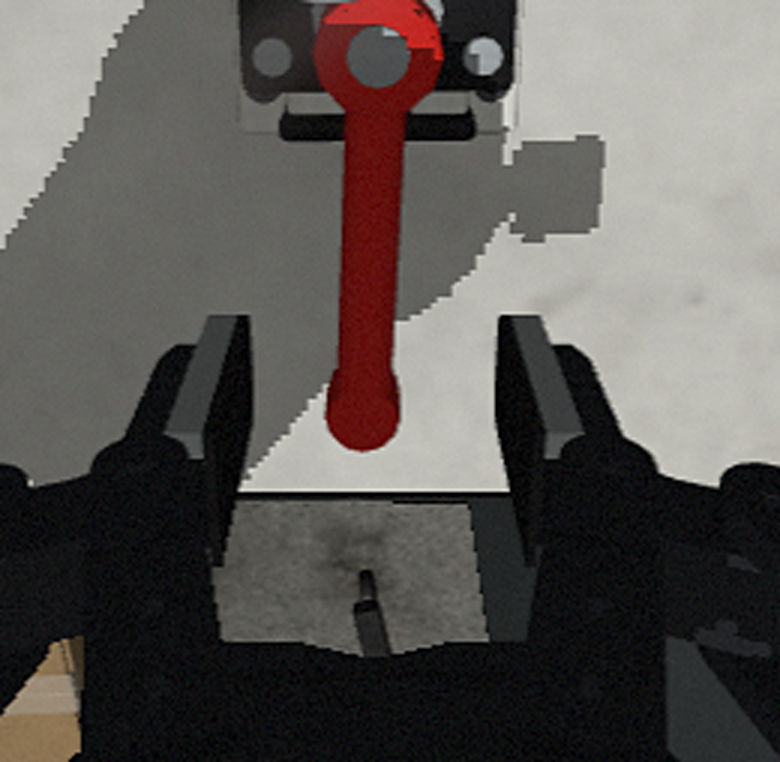

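```bash
python3 - <<'E'
from h import *
p=camera_params("wrist")
for z in(.079,.085):print(onplane(p,256,149,z),onplane(p,251,268.3,z))
E
```

```text
[0.456049   0.20903141 0.079     ] [0.39156145 0.21155893 0.079     ]
[0.45724469 0.20906926 0.085     ] [0.39553057 0.21148808 0.085     ]
```

Request:
servo_tool --motion '[{"angular": [0,0,0.022],"slide": [0,0,0],"jaw": 20},{"angular": [0,0,0.022],"slide": [0,0,0],"jaw": 0},{"angular": [0,0,0.022],"slide": [0,0,0],"jaw": 0},{"angular": [0,0,0.022],"slide": [0,0,0],"jaw": 0}]'

```text
t: 3.38
tcp_pos: [0.4028, 0.2108, 0.0548]
tcp_rot: [-2.182, 2.258, 0.0]
contact_force: [-2.7, 1.9, 6.1]
grip_width: 0.079
```

```bash
python3 - <<'E'
from h import *
s=state();print(s["t"],s["tcp_pos"],s["contact_force"],s["torque"],s["grip_width"]*85)
R0=Ro.from_rotvec(s["tcp_rot"]).as_matrix();A=np.array([.4565,.209]);p0=s["tcp_pos"]
v=p0[:2]-A;r=np.hypot(*v);th0=np.arctan2(v[1],-v[0]);print(r,th0,np.arctan2(R0[1,0],R0[0,0])+np.pi/2)
for th in np.linspace(th0,1.26,12)[1:]:
    X=[A[0]-r*np.cos(th),A[1]+r*np.sin(th),p0[2]]
    d=R0.T@(np.array(X)-p0)/.25
    print(round(th,3),d.round(4),((th-th0)/(np.pi/2)).round(4))
E
```

```text
3.375 [0.40280227 0.21080956 0.05479613] [-2.69492424  1.92832135  6.05183174] [0.89291501 1.01886526 0.17311049] 6.714923773895778
0.0537282070615925 0.03368621192176611 -0.034063831277792334
0.145 [-0.0239 -0.0013  0.    ] 0.071
0.257 [-0.0475 -0.0053  0.0001] 0.1419
0.368 [-0.0705 -0.0119  0.0001] 0.2129
0.48 [-0.0927 -0.021   0.0001] 0.2839
0.591 [-0.1137 -0.0325  0.0002] 0.3549
0.703 [-0.1333 -0.0463  0.0002] 0.4258
0.814 [-0.1512 -0.0621  0.0003] 0.4968
0.926 [-0.1673 -0.0799  0.0003] 0.5678
1.037 [-0.1813 -0.0993  0.0003] 0.6388
1.149 [-0.193  -0.1202  0.0004] 0.7097
1.26 [-0.2023 -0.1423  0.0004] 0.7807
```

Request:
servo_tool --motion '[{"angular": [0,0,0.036],"slide": [-0.012,0,0],"jaw": 0},{"angular": [0,0,0.071],"slide": [-0.024,-0.001,0],"jaw": 0},{"angular": [0,0,0.106],"slide": [-0.036,-0.003,0],"jaw": 0},{"angular": [0,0,0.142],"slide": [-0.0475,-0.005,0],"jaw": 0},{"angular": [0,0,0.177],"slide": [-0.059,-0.0085,0],"jaw": 0},{"angular": [0,0,0.213],"slide": [-0.0705,-0.012,0],"jaw": 0},{"angular": [0,0,0.248],"slide": [-0.0815,-0.0165,0],"jaw": 0},{"angular": [0,0,0.284],"slide": [-0.0927,-0.021,0],"jaw": 0}]'

```text
t: 4.38
tcp_pos: [0.4084, 0.234, 0.0548]
tcp_rot: [-1.626, 2.686, 0.002]
contact_force: [-5.8, 3.4, 7.3]
grip_width: 0.077
```

```bash
python3 - <<'E'
from h import *
s=state();print(s["t"],s["tcp_pos"],s["contact_force"],s["torque"],s["grip_width"]*85)
im=get_image("wrist");cv2.imwrite("pics/w3.png",im[:,:,::-1]);crop("pics/w3.png","pics/w3c.png",130,100,390,354,3)
R0=Ro.from_rotvec(s["tcp_rot"]).as_matrix();A=np.array([.4565,.209]);p0=s["tcp_pos"]
v=p0[:2]-A;r=np.hypot(*v);th0=np.arctan2(v[1],-v[0]);print(r,th0,np.arctan2(R0[1,0],R0[0,0])+np.pi/2)
E
```

```text
4.375 [0.40840734 0.23403003 0.05476105] [-5.83351311  3.43353999  7.26668702] [1.40191423 2.14770697 0.15827929] 6.570594205370103
0.054216288723997995 0.4798768671959974 -0.4819825007333698
```

View pics/w3c.png

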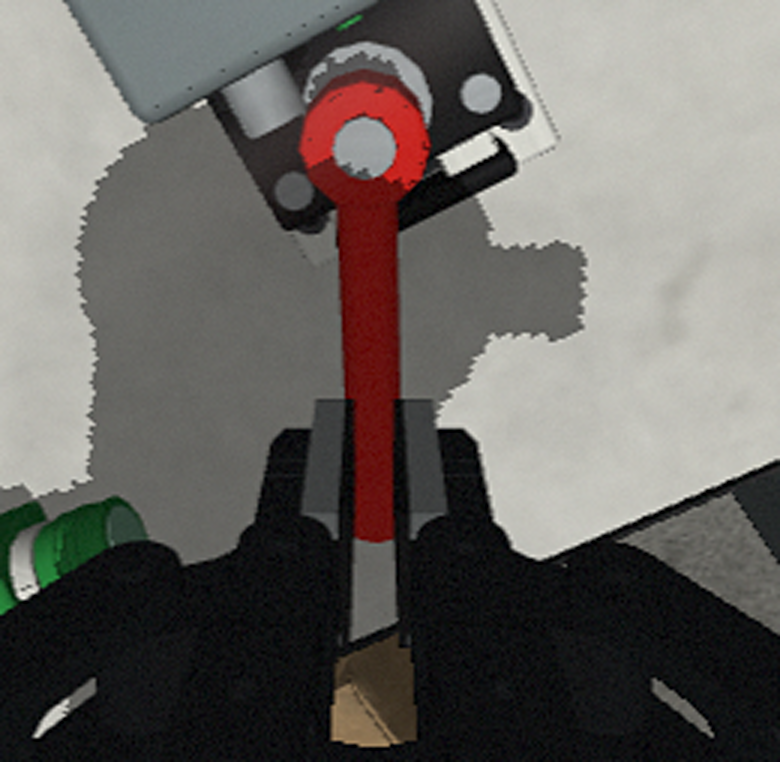

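```bash
python3 - <<'E'
from h import *
s=state()
R0=Ro.from_rotvec(s["tcp_rot"]).as_matrix();A=np.array([.4565,.209]);p0=s["tcp_pos"]
r=.0540;th0=.480
for th in np.linspace(th0,1.24,11)[1:]:
    X=[A[0]-r*np.cos(th),A[1]+r*np.sin(th),p0[2]]
    d=R0.T@(np.array(X)-p0)/.25
    print(round(th,3),d.round(4),((th-th0)/(np.pi/2)).round(4))
E
```

```text
0.556 [-0.0151 -0.0013  0.    ] 0.0484
0.632 [-0.0314 -0.0031  0.    ] 0.0968
0.708 [-0.0475 -0.0062  0.0001] 0.1451
0.784 [-0.0634 -0.0104  0.0001] 0.1935
0.86 [-0.0789 -0.0158  0.0001] 0.2419
0.936 [-0.0939 -0.0224  0.0001] 0.2903
1.012 [-0.1084 -0.0301  0.0002] 0.3387
1.088 [-0.1223 -0.0389  0.0002] 0.3871
1.164 [-0.1354 -0.0487  0.0002] 0.4354
1.24 [-0.1478 -0.0595  0.0002] 0.4838
```

Request:
servo_tool --motion '[{"angular": [0,0,0.048],"slide": [-0.0155,-0.001,0],"jaw": 0},{"angular": [0,0,0.097],"slide": [-0.0315,-0.003,0],"jaw": 0},{"angular": [0,0,0.145],"slide": [-0.0475,-0.006,0],"jaw": 0},{"angular": [0,0,0.1935],"slide": [-0.0635,-0.0105,0],"jaw": 0},{"angular": [0,0,0.242],"slide": [-0.079,-0.016,0],"jaw": 0},{"angular": [0,0,0.29],"slide": [-0.094,-0.0225,0],"jaw": 0},{"angular": [0,0,0.339],"slide": [-0.1085,-0.03,0],"jaw": 0},{"angular": [0,0,0.387],"slide": [-0.1225,-0.039,0],"jaw": 0},{"angular": [0,0,0.4355],"slide": [-0.1355,-0.0485,0],"jaw": 0},{"angular": [0,0,0.484],"slide": [-0.148,-0.0595,0],"jaw": 0},{"angular": [0,0,0.484],"slide": [-0.148,-0.0595,0],"jaw": 0}]'

```text
t: 5.8
tcp_pos: [0.4401, 0.2613, 0.0549]
tcp_rot: [-0.515, 3.096, 0.005]
contact_force: [-0.1, 7.2, 1.7]
grip_width: 0.078
```

```bash
python3 - <<'E'
from h import *
s=state();print(s["t"],s["tcp_pos"],s["contact_force"],s["torque"],s["grip_width"]*85)
p=camera_params("wrist");im=get_image("wrist");cv2.imwrite("pics/w4.png",im[:,:,::-1]);cv2.imwrite("pics/w4c.png",cv2.resize(im[:,:,::-1],(768,576)))
R0=Ro.from_rotvec(s["tcp_rot"]).as_matrix();print(np.arctan2(R0[1,0],R0[0,0])+np.pi/2)
for x in [(.515,.239,.02),(.57,.246,.02),(.70,.21,.12)]:print(proj(p,x)*1.5)
E
```

```text
5.8 [0.44005635 0.26131674 0.0549265 ] [-0.11063102  7.19372152  1.67744597] [2.40512595 0.09486503 0.06350905] 6.605788876272819
-1.2412248596308744
[234.78149024 217.75582418]
[106.94681357 192.09681302]
[-962.30802571 -178.1417075 ]
```

View pics/w4c.png

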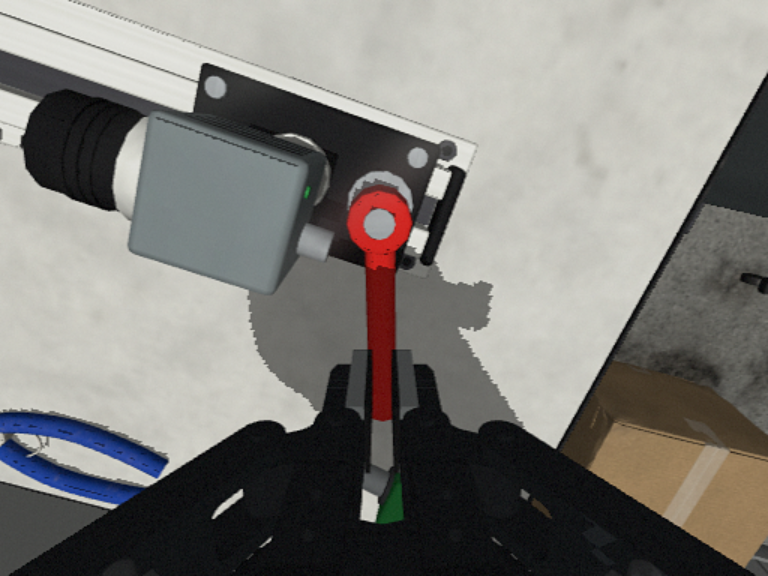

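```bash
python3 - <<'E'
from h import *
import pickle
w=pickle.load(open("w1.pkl","rb"));t=camera_params("top")
print(tri((w,226.2,117.43),(t,224.43,178.0)))
s=state();R0=Ro.from_rotvec(s["tcp_rot"]).as_matrix()
print(R0.T@np.array([.051,0,0])/.25)
E
```

```text
[0.57105518 0.24846174 0.01080738]
[-0.19296544 -0.06618174  0.00056414]
```

Request:
servo_tool --motion '[{"angular": [0,0,0],"slide": [-0.008,-0.003,0],"jaw": 0},{"angular": [0,0,0],"slide": [-0.025,-0.0085,0],"jaw": 0},{"angular": [0,0,0],"slide": [-0.045,-0.0155,0],"jaw": 0},{"angular": [0,0,0],"slide": [-0.07,-0.024,0],"jaw": 0},{"angular": [0,0,0],"slide": [-0.095,-0.0325,0],"jaw": 0},{"angular": [0,0,0],"slide": [-0.12,-0.041,0],"jaw": 0},{"angular": [0,0,0],"slide": [-0.145,-0.0495,0],"jaw": 0},{"angular": [0,0,0],"slide": [-0.17,-0.058,0],"jaw": 0},{"angular": [0,0,0],"slide": [-0.185,-0.0635,0],"jaw": 0},{"angular": [0,0,0],"slide": [-0.193,-0.066,0],"jaw": 0},{"angular": [0,0,0],"slide": [-0.193,-0.066,0],"jaw": 0}]'

```text
t: 7.22
tcp_pos: [0.4911, 0.2616, 0.055]
tcp_rot: [-0.516, 3.095, 0.006]
contact_force: [-0.1, 8.4, 1.6]
grip_width: 0.076
```

```bash
python3 - <<'E'
from h import *
s=state();print(s["t"],s["tcp_pos"],s["contact_force"],s["torque"],s["grip_width"]*85,s["joints"].round(3))
im=get_image("wrist");cv2.imwrite("pics/w5.png",im[:,:,::-1]);cv2.imwrite("pics/w5c.png",cv2.resize(im[:,:,::-1],(768,576)))
im=get_image("top");cv2.imwrite("pics/t5.png",im[:,:,::-1]);crop("pics/t5.png","pics/t5c.png",190,95,290,245,4)
E
```

```text
7.225 [0.49109163 0.26164606 0.05496193] [-0.06240519  8.37629705  1.63006642] [2.98115202 0.28815321 0.02277236] 6.462254892400039 [ 0.841  0.315 -0.451 -0.001 -0.801 -0.51 ]
```

View pics/w5c.png

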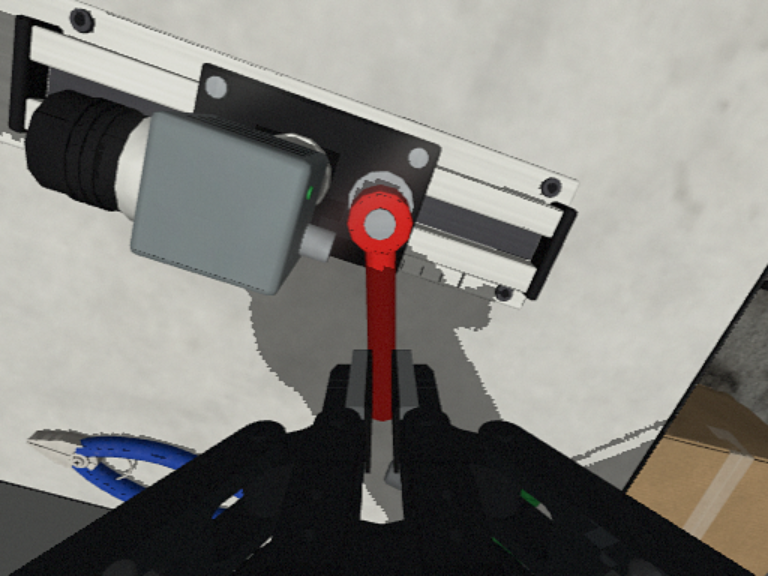

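View pics/t5c.png

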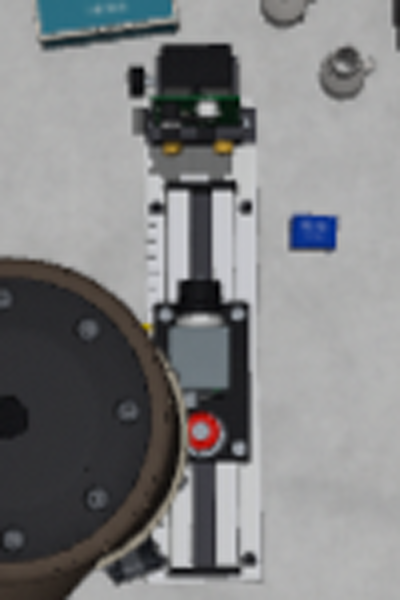

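```bash
python3 - <<'E'
from h import *
print(delta([.5705,.29,.19],down(-np.pi)))
s=state();R=Ro.from_rotvec(s["tcp_rot"]).as_matrix();print((R.T@[0,0,.135])/.25)
E
```

```text
(array([-0.3397,  0.0057, -0.5386]), array([0.0023, 0.0024, 0.2105]))
[-0.00229786  0.00155153 -0.53999288]
```

Request:
servo_tool --motion '[{"angular": [0,0,0],"slide": [0,0,0],"jaw": 30},{"angular": [0,0,0],"slide": [0,0,0],"jaw": 40},{"angular": [0,0,0],"slide": [0,0,-0.07],"jaw": 40},{"angular": [0,0,0],"slide": [0,0,-0.2],"jaw": 40},{"angular": [0,0,0],"slide": [-0.01,0,-0.4],"jaw": 40},{"angular": [0,0,0.1],"slide": [-0.12,0,-0.52],"jaw": 40},{"angular": [0,0,0.19],"slide": [-0.27,0.005,-0.54],"jaw": 40},{"angular": [0,0,0.2105],"slide": [-0.34,0.006,-0.54],"jaw": 40},{"angular": [0,0,0.2105],"slide": [-0.34,0.006,-0.54],"jaw": 40},{"angular": [0,0,0.2105],"slide": [-0.34,0.006,-0.54],"jaw": 40}]'

```text
t: 8.57
tcp_pos: [0.5689, 0.2873, 0.1886]
tcp_rot: [-0.001, -3.14, 0.001]
contact_force: [0.3, 0.4, -0.2]
grip_width: 0.398
```

```bash
python3 - <<'E'
from h import *
import pickle
s=state();print(s["t"],s["tcp_pos"],s["contact_force"])
p=camera_params("wrist");pickle.dump(p,open("w6.pkl","wb"))
im=get_image("wrist");cv2.imwrite("pics/w6.png",im[:,:,::-1]);cv2.imwrite("pics/w6c.png",cv2.resize(im[:,:,::-1],(768,576)))
u=proj(p,(.568,.242,.015)).astype(int);print(u)
crop("pics/w6.png","pics/w6d.png",u[0]-50,u[1]-50,u[0]+50,u[1]+50,6)
E
```

```text
8.575 [0.56888111 0.28729468 0.18858108] [ 0.32128485  0.43746482 -0.16396912]
[254 122]
```

View pics/w6c.png

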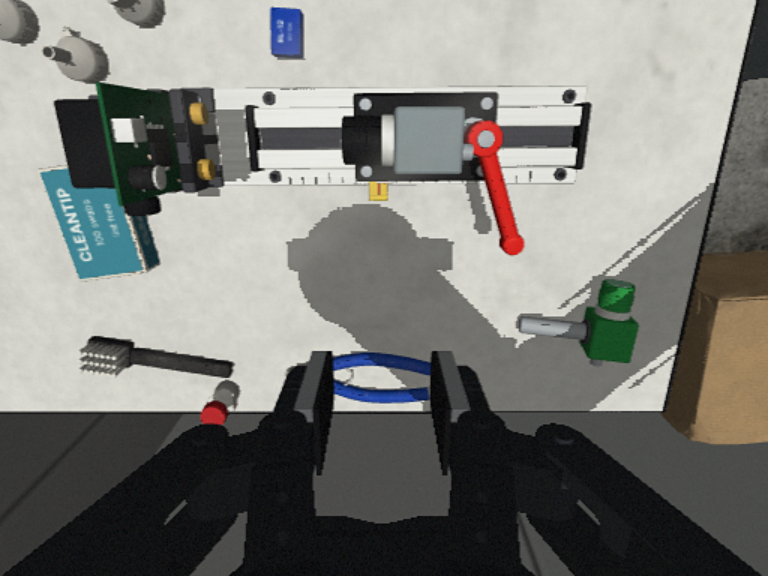

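View pics/w6d.png

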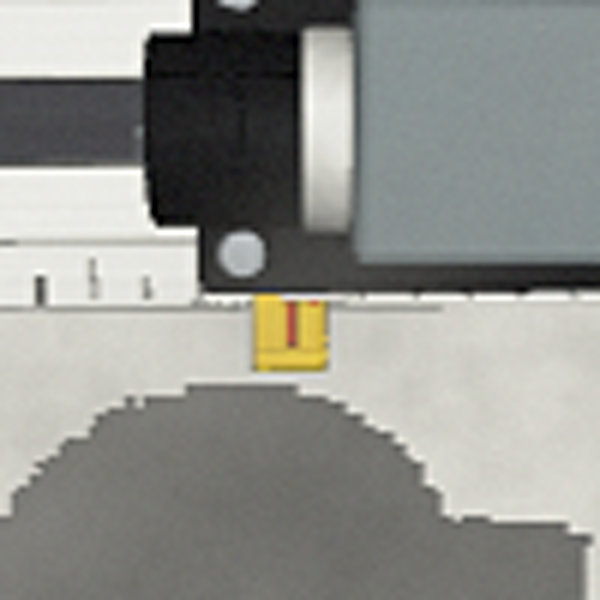

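```bash
python3 - <<'E'
from h import *
crop("pics/w6.png","pics/w6e.png",240,112,270,137,20)
im=cv2.imread("pics/w6.png").astype(int)
e=im[...,2]-np.maximum(im[...,0],im[...,1])
print(e[116:131,246:266])
E
```

```text
[[-6 -4 -1 -1 -1  1  2  0  1 -1 -1  0 -2  2  2 -2  1  0  1  1]
 [-3  1 -2 -1  2  2  3  2  2  0  1  1  0 -1  0  1  0  3  1 -2]
 [-2  0  1 -1 -2 -1  2  1 -1  0  1 -1  2 -1  0  0 -2 -2  1  0]
 [ 3  0  1 -3 -1 -2 -1  0  0 -1  0  0  1 -2 -1  1 -1  1 -2  1]
 [-3 -7 -7 -9 -5  0  0  0  0  1 -1 -2  0  1  2  0 -1 -1  2 -2]
 [16 33 29 31 24 -3  2  3  1  1  1  1  4  4  4  3 -1  1  1  1]
 [17 27 29 29 28 36 62 12 21 45 83 21  8 -1 -2  0 -1 -1 -1  0]
 [16 29 28 27 26 44 99 34 28 28 28 28 10  0 -3 -1  0  0  2  1]
 [16 29 29 28 25 43 96 33 28 28 28 28 10  0  0  1  1  0  1  4]
 [16 29 27 28 25 44 95 33 24 27 29 29 10  0  1  2 -1 -1  2  0]
 [17 31 28 27 26 44 96 32 27 29 29 27 11  1  1 -1  0 -2 -2  4]
 [17 30 27 28 28 43 96 33 27 30 29 27  9 -2  2  0 -1  2  0  1]
 [18 30 29 30 28 43 99 34 26 28 32 32 20  0  2  1  0  2  0  0]
 [16 30 29 28 29 31 46 38 29 29 29 27  9  1  0  3  2  1  1  0]
 [17 29 28 27 27 27 27 27 28 29 31 29 15 -2  0 -1  1  3  0  2]]
```

View pics/w6e.png

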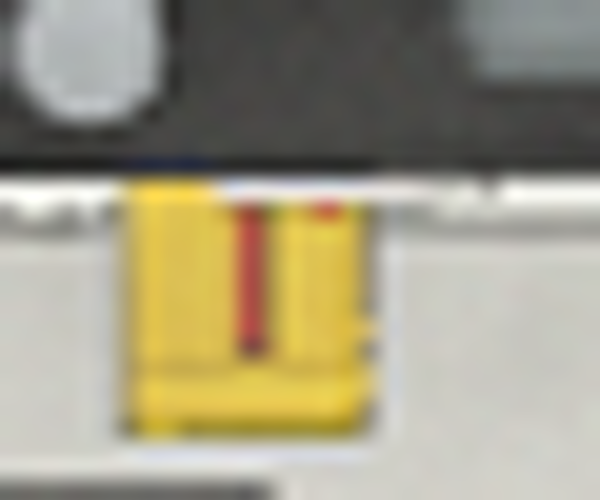

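```bash
python3 - <<'E'
from h import *
import pickle
p=pickle.load(open("w6.pkl","rb"))
for z in(.012,.02):
  a=onplane(p,251.88,125,z);b=onplane(p,255.76,122,z);print(a,b,a-b)
# rail yaw from edges, lever angle
for n,u,v,z in[("railcoverR",480/1.5,183/1.5,0),("axis",484/1.5,138/1.5,.082),("knob",512/1.5,243/1.5,.079)]:print(n,onplane(p,u,v,z))
print(delta([.4911+0.0005,.2616,.055],down(-np.pi/2-1.241)))
E
```

```text
[0.57051625 0.24522    0.012     ] [0.56621585 0.2419507  0.012     ] [0.0043004 0.0032693 0.       ]
[0.57046109 0.24426484 0.02      ] [0.56626184 0.24107244 0.02      ] [0.00419925 0.0031924  0.        ]
railcoverR [0.49258927 0.24331357 0.        ]
axis [0.50963837 0.20916903 0.082     ]
knob [0.48728508 0.27107813 0.079     ]
(array([ 0.3086, -0.1029,  0.5359]), array([-0.0003, -0.0005, -0.2101]))
```

Request:
servo_tool --motion '[{"angular": [0,0,-0.08],"slide": [0.12,-0.04,0],"jaw": 40},{"angular": [0,0,-0.18],"slide": [0.27,-0.09,0.03],"jaw": 40},{"angular": [0,0,-0.21],"slide": [0.309,-0.103,0.15],"jaw": 40},{"angular": [0,0,-0.21],"slide": [0.309,-0.103,0.32],"jaw": 40},{"angular": [0,0,-0.21],"slide": [0.309,-0.103,0.45],"jaw": 40},{"angular": [0,0,-0.21],"slide": [0.309,-0.103,0.53],"jaw": 40},{"angular": [0,0,-0.21],"slide": [0.309,-0.103,0.536],"jaw": 40},{"angular": [0,0,-0.21],"slide": [0.309,-0.103,0.536],"jaw": 20},{"angular": [0,0,-0.21],"slide": [0.309,-0.103,0.536],"jaw": 0},{"angular": [0,0,-0.21],"slide": [0.309,-0.103,0.536],"jaw": 0},{"angular": [0,0,-0.21],"slide": [0.309,-0.103,0.536],"jaw": 0}]'

```text
t: 10.0
tcp_pos: [0.4927, 0.2628, 0.0563]
tcp_rot: [-0.515, 3.098, 0.002]
contact_force: [-2.7, 1.0, 5.4]
grip_width: 0.053
```

```bash
python3 - <<'E'
from h import *
s=state();print(s["t"],s["tcp_pos"],s["contact_force"],s["torque"],s["grip_width"]*85)
R0=Ro.from_rotvec(s["tcp_rot"]).as_matrix();print(np.arctan2(R0[1,0],R0[0,0])+np.pi/2)
print(R0.T@np.array([.4955-s["tcp_pos"][0],0,0])/.25)
E
```

```text
10.0 [0.49271497 0.26277754 0.05628552] [-2.69426132  0.98616088  5.43172735] [0.15633817 1.18451935 0.01309599] 4.472248388329089
-1.2413854378357811
[-1.05411400e-02 -3.60368242e-03  1.41823632e-05]
```

```bash
python3 - <<'E'
from h import *
im=get_image("wrist");cv2.imwrite("pics/w7.png",im[:,:,::-1]);cv2.imwrite("pics/w7c.png",cv2.resize(im[:,:,::-1],(768,576)))
for f in("w5","w7"):
    hsv=cv2.cvtColor(cv2.imread(f"pics/{f}.png"),cv2.COLOR_BGR2HSV)[100:200,200:300]
    h=hsv[...,0];m=(((h<8)|(h>172))&(hsv[...,1]>150)&(hsv[...,2]>60)).astype(np.uint8)
    M=m[:68];ys,xs=np.nonzero(M);print(f,xs.mean()+200,ys.mean()+100,M.sum(),xs.min(),xs.max(),ys.min())
E
```

```text
w5 253.05801104972375 147.22375690607734 1086 31 75 27
w7 256.67488584474887 146.1433789954338 1095 35 78 26
```

View pics/w7c.png

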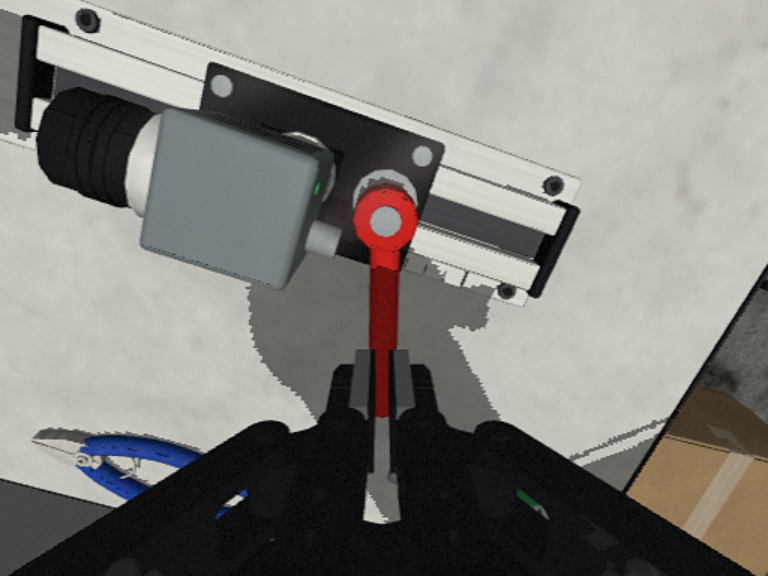

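Request:
servo_tool --motion '[{"angular": [0,0,0],"slide": [-0.004,-0.0015,0.002],"jaw": 0},{"angular": [0,0,0],"slide": [-0.009,-0.003,0.004],"jaw": 0},{"angular": [0,0,0],"slide": [-0.013,-0.0045,0.004],"jaw": 0},{"angular": [0,0,0],"slide": [-0.0163,-0.0056,0.004],"jaw": 0},{"angular": [0,0,0],"slide": [-0.0163,-0.0056,0.004],"jaw": 0},{"angular": [0,0,0],"slide": [-0.0163,-0.0056,0.004],"jaw": 0}]'

```text
t: 10.8
tcp_pos: [0.4979, 0.263, 0.0561]
tcp_rot: [-0.515, 3.096, 0.002]
contact_force: [-2.1, -1.1, 10.6]
grip_width: 0.054
```

```bash
python3 - <<'E'
from h import *
s=state();print(s["t"],s["tcp_pos"],s["contact_force"],s["torque"],s["grip_width"]*85)
p=camera_params("wrist");im=get_image("wrist");cv2.imwrite("pics/w8.png",im[:,:,::-1])
R0=Ro.from_rotvec(s["tcp_rot"]).as_matrix();T=R0.T
# camera pose in tool constant; rebuild for w5,w7 from tcp
cr=p["R"]@R0; ct=p["t"]+p["R"]@s["tcp_pos"]
for f,pos,rot in(("w5",[.49109,.26165,.05496],[-.516,3.095,.006]),("w7",[.49271,.26278,.05628],[-.515,3.098,.002]),("w8",s["tcp_pos"],s["tcp_rot"])):
    R=Ro.from_rotvec(rot).as_matrix();q=dict(K=p["K"],R=cr@R.T);q["t"]=ct-q["R"]@np.array(pos)
    g=cv2.imread(f"pics/{f}.png");hsv=cv2.cvtColor(g,cv2.COLOR_BGR2HSV)
    h=hsv[...,0];m=(((h<8)|(h>172))&(hsv[...,1]>150)&(hsv[...,2]>60)).astype(np.uint8)*255
    m[172:]=0
    # hole (screw) centre
    cs,hi=cv2.findContours(m,cv2.RETR_CCOMP,cv2.CHAIN_APPROX_NONE)
    best=max((cv2.contourArea(c),i) for i,c in enumerate(cs) if hi[0][i][3]>=0)
    (u,v),r=cv2.minEnclosingCircle(cs[best[1]]);M=cv2.moments(cs[best[1]]);u,v=M["m10"]/M["m00"],M["m01"]/M["m00"]
    print(f,u,v,r,onplane(q,u,v,.082))
E
```

```text
10.8 [0.4978693  0.26301076 0.05608575] [-2.05238084 -1.07474784 10.61069225] [-0.30826171  0.79350834 -0.03847439] 4.563606830948977
w5 252.6950904392765 149.0891472868217 11.660686492919922 [0.50859966 0.20913085 0.082     ]
w7 256.60362694300517 147.12694300518135 11.629495620727539 [0.50874289 0.2091553  0.082     ]
w8 257.3772609819122 146.97545219638243 11.608471870422363 [0.51356956 0.20916839 0.082     ]
```

```bash
cat > arc.py <<'E'
from h import *
import sys
def arc(A0,A1,th0,th1,n,yaw0,yaw1,r,dz=0):
    s=state();R0=Ro.from_rotvec(s["tcp_rot"]).as_matrix();p0=s["tcp_pos"]
    y0=-(np.arctan2(R0[1,0],R0[0,0])+np.pi/2);print("yaw now",y0)
    for k in range(1,n+1):
        f=k/n;A=np.array(A0)*(1-f)+np.array(A1)*f;th=th0*(1-f)+th1*f;yw=yaw0*(1-f)+yaw1*f
        X=np.array([A[0]-r*np.cos(th),A[1]+r*np.sin(th),p0[2]+dz])
        print(round(th,3),(R0.T@(X-p0)/.25).round(4),round((yw-yaw0)/(np.pi/2),4))
E
python3 - <<'E'
from arc import *
arc((.5136,.2092),(.5130,.2092),1.287,.92,6,1.241,.90,.0561)
E
```

```text
yaw now 1.2410577088427588
1.226 [ 0.0139  0.0005 -0.    ] -0.0362
1.165 [ 0.028   0.     -0.0001] -0.0724
1.103 [ 0.042  -0.0013 -0.0001] -0.1085
1.042 [ 0.0559 -0.0035 -0.0002] -0.1447
0.981 [ 0.0696 -0.0065 -0.0002] -0.1809
0.92 [ 0.0832 -0.0103 -0.0003] -0.2171
```

Request:
servo_tool --motion '[{"angular": [0,0,-0.018],"slide": [0.007,0.0003,-0.003],"jaw": 0},{"angular": [0,0,-0.036],"slide": [0.014,0.0005,-0.004],"jaw": 0},{"angular": [0,0,-0.054],"slide": [0.021,0.0003,-0.004],"jaw": 0},{"angular": [0,0,-0.072],"slide": [0.028,0,-0.004],"jaw": 0},{"angular": [0,0,-0.09],"slide": [0.035,-0.0007,-0.004],"jaw": 0},{"angular": [0,0,-0.1085],"slide": [0.042,-0.0013,-0.004],"jaw": 0},{"angular": [0,0,-0.1265],"slide": [0.049,-0.0024,-0.004],"jaw": 0},{"angular": [0,0,-0.145],"slide": [0.056,-0.0035,-0.004],"jaw": 0},{"angular": [0,0,-0.181],"slide": [0.0695,-0.0065,-0.004],"jaw": 0},{"angular": [0,0,-0.217],"slide": [0.083,-0.0103,-0.004],"jaw": 0},{"angular": [0,0,-0.217],"slide": [0.083,-0.0103,-0.004],"jaw": 0}]'

```text
t: 12.22
tcp_pos: [0.4789, 0.2536, 0.0562]
tcp_rot: [-1.035, 2.964, 0.001]
contact_force: [1.5, -0.6, 6.6]
grip_width: 0.058
```

```bash
cat > ax.py <<'E'
from h import *
def axis(name,z=.082):
    s=state();p=camera_params("wrist");g=get_image("wrist")[:,:,::-1].copy();cv2.imwrite(f"pics/{name}.png",g)
    hsv=cv2.cvtColor(g,cv2.COLOR_BGR2HSV)
    h=hsv[...,0];m=(((h<8)|(h>172))&(hsv[...,1]>150)&(hsv[...,2]>60)).astype(np.uint8)*255
    m[172:]=0
    cs,hi=cv2.findContours(m,cv2.RETR_CCOMP,cv2.CHAIN_APPROX_NONE)
    b=max((cv2.contourArea(c),i) for i,c in enumerate(cs) if hi[0][i][3]>=0)
    M=cv2.moments(cs[b[1]]);u,v=M["m10"]/M["m00"],M["m01"]/M["m00"]
    X=onplane(p,u,v,z)
    R0=Ro.from_rotvec(s["tcp_rot"]).as_matrix();d=s["tcp_pos"]-X
    print(name,"t",s["t"],"uv",u,v,"area",b[0],"axis",X,"tcp",s["tcp_pos"],"F",s["contact_force"],"T",s["torque"],"w",s["grip_width"]*85)
    print(" r",np.hypot(d[0],d[1]),"th",np.arctan2(d[1],-d[0]),"yaw",-(np.arctan2(R0[1,0],R0[0,0])+np.pi/2))
    return X
E
python3 - <<'E'
from ax import *
axis("w9");crop("pics/w9.png","pics/w9c.png",130,100,390,354,3)
E
```

```text
w9 t 12.225 uv 254.14814814814812 146.86448801742918 area 382.5 axis [0.5125614  0.20925926 0.082     ] tcp [0.47886424 0.25356601 0.05621503] F [ 1.49196517 -0.55349748  6.56604808] T [-0.48818722 -0.58328932  0.01203394] w 4.9076790099668415
 r 0.055664954620877435 th 0.9205823284353429 yaw 0.8988185139453209
```

View pics/w9c.png

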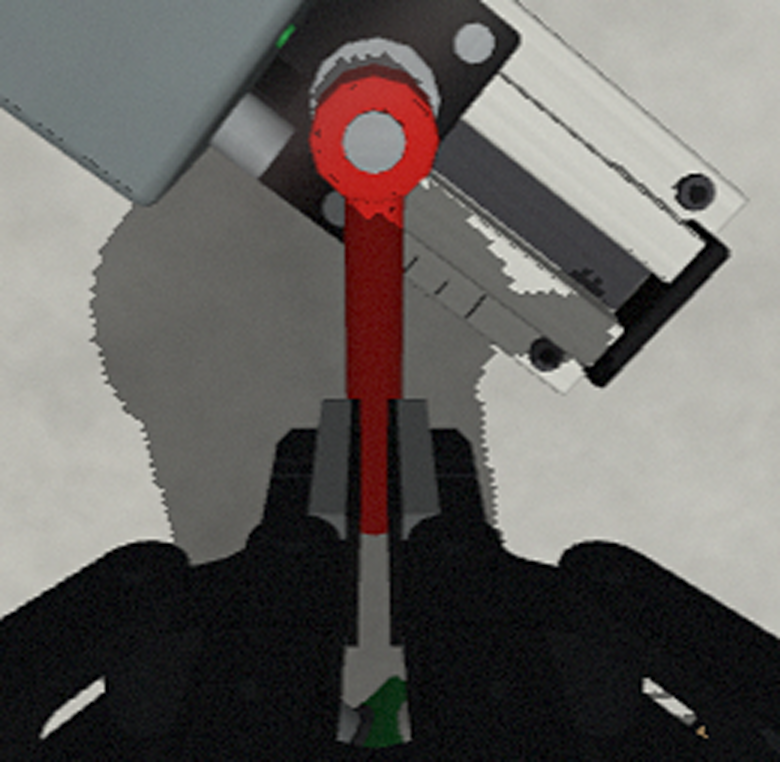

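```bash
python3 - <<'E'
from h import *
from scipy.optimize import minimize
p=camera_params("wrist");s=state();R0=Ro.from_rotvec(s["tcp_rot"]).as_matrix()
cr=p["R"]@R0; ct=p["t"]+p["R"]@s["tcp_pos"]
rows=[("w2",[.40276,.21073,.05497],[-2.221,2.22,0]),("w3",[.40841,.23403,.05476],[-1.626,2.686,.002]),("w4",[.44006,.26132,.05493],[-.515,3.096,.005]),("w5",[.49109,.26165,.05496],[-.516,3.095,.006]),("w7",[.49271,.26278,.05628],[-.515,3.098,.002]),("w8",[.49787,.26301,.05609],[-.515,3.096,.002]),("w9",s["tcp_pos"],s["tcp_rot"])]
for f,pos,rot in rows:
    R=Ro.from_rotvec(rot).as_matrix();q=dict(K=p["K"],R=cr@R.T);q["t"]=ct-q["R"]@np.array(pos)
    hsv=cv2.cvtColor(cv2.imread(f"pics/{f}.png"),cv2.COLOR_BGR2HSV)
    h=hsv[...,0];m=(((h<8)|(h>172))&(hsv[...,1]>150)&(hsv[...,2]>60)).astype(np.uint8)*255;m[172:]=0
    cs,hi=cv2.findContours(m,cv2.RETR_CCOMP,cv2.CHAIN_APPROX_NONE)
    b=max((cv2.contourArea(c),i) for i,c in enumerate(cs) if hi[0][i][3]>=0)
    M=cv2.moments(cs[b[1]]);u,v=M["m10"]/M["m00"],M["m01"]/M["m00"]
    print(f,round(u,2),round(v,2),b[0],*[onplane(q,u,v,z)[:2].round(5) for z in(.078,.082,.086,.09)])
E
```

```text
w2 255.51 148.32 390.5 [0.45718 0.20891] [0.45797 0.20892] [0.45875 0.20894] [0.45954 0.20896]
w3 250.82 148.95 385.0 [0.45658 0.20919] [0.45727 0.20877] [0.45795 0.20836] [0.45863 0.20794]
w4 252.42 148.95 390.0 [0.45719 0.20984] [0.45742 0.20907] [0.45765 0.20829] [0.45787 0.20751]
w5 252.7 149.09 387.0 [0.5081  0.21019] [0.50833 0.20941] [0.50856 0.20863] [0.50879 0.20785]
w7 256.6 147.13 386.0 [0.50819 0.21016] [0.50847 0.20943] [0.50875 0.20871] [0.50903 0.20798]
w8 257.38 146.98 387.0 [0.51301 0.21017] [0.51329 0.20945] [0.51357 0.20872] [0.51385 0.208  ]
w9 254.15 146.86 382.5 [0.51207 0.20985] [0.51254 0.20924] [0.51301 0.20864] [0.51348 0.20803]
```

```bash
python3 - <<'E'
from arc import *
arc((.5126,.2092),(.5126,.2092),.9206,.3,8,.899,.29,.0557)
E
```

```text
yaw now 0.8994030272944049
0.843 [ 0.0175 -0.0004 -0.    ] -0.0485
0.765 [ 0.0347 -0.0021 -0.0001] -0.0969
0.688 [ 0.0517 -0.0051 -0.0001] -0.1454
0.61 [ 0.0684 -0.0093 -0.0002] -0.1939
0.533 [ 0.0848 -0.0149 -0.0002] -0.2423
0.455 [ 0.1007 -0.0217 -0.0002] -0.2908
0.378 [ 0.116  -0.0297 -0.0003] -0.3392
0.3 [ 0.1306 -0.0389 -0.0003] -0.3877
```

Request:
servo_tool --motion '[{"angular": [0,0,-0.024],"slide": [0.0088,0,0],"jaw": 0},{"angular": [0,0,-0.0485],"slide": [0.0175,-0.0004,0],"jaw": 0},{"angular": [0,0,-0.097],"slide": [0.0347,-0.0021,0],"jaw": 0},{"angular": [0,0,-0.145],"slide": [0.0517,-0.0051,0],"jaw": 0},{"angular": [0,0,-0.194],"slide": [0.0684,-0.0093,0],"jaw": 0},{"angular": [0,0,-0.242],"slide": [0.0848,-0.0149,0],"jaw": 0},{"angular": [0,0,-0.291],"slide": [0.1007,-0.0217,0],"jaw": 0},{"angular": [0,0,-0.339],"slide": [0.116,-0.0297,0],"jaw": 0},{"angular": [0,0,-0.388],"slide": [0.1306,-0.0389,0],"jaw": 0},{"angular": [0,0,-0.388],"slide": [0.1306,-0.0389,0],"jaw": 0}]'

```text
t: 13.52
tcp_pos: [0.4603, 0.2261, 0.0563]
tcp_rot: [-1.876, 2.515, -0.001]
contact_force: [6.1, -1.0, 3.3]
grip_width: 0.052
```

```bash
python3 - <<'E'
from ax import *
from arc import *
X=axis("w10")
arc((.5126,.2092),(.5126,.2092),.3,-.03,6,.29,-.035,.0557)
E
```

```text
w10 t 13.525 uv 253.97265625 146.59461805555554 area 384.0 axis [0.5126609  0.20949161 0.082     ] tcp [0.46028166 0.22608637 0.0563205 ] F [ 6.09944361 -1.02080368  3.25578462] T [-0.5578323  -2.14641965 -0.0063947 ] w 4.4504271289796105
 r 0.05494516277282808 th 0.30681521050383737 yaw 0.28890943477734243
yaw now 0.28963916390492406
0.245 [ 0.015   0.0027 -0.0001] -0.0345
0.19 [ 0.0273  0.0018 -0.0001] -0.069
0.135 [ 0.0394  0.0002 -0.0001] -0.1035
0.08 [ 0.0515 -0.002  -0.0001] -0.1379
0.025 [ 0.0634 -0.0049 -0.0002] -0.1724
-0.03 [ 0.0751 -0.0084 -0.0002] -0.2069
```

Request:
servo_tool --motion '[{"angular": [0,0,-0.0345],"slide": [0.0135,-0.0005,0],"jaw": 0},{"angular": [0,0,-0.069],"slide": [0.026,-0.0014,0],"jaw": 0},{"angular": [0,0,-0.1035],"slide": [0.038,-0.003,0],"jaw": 0},{"angular": [0,0,-0.138],"slide": [0.05,-0.0052,0],"jaw": 0},{"angular": [0,0,-0.1725],"slide": [0.062,-0.008,0],"jaw": 0},{"angular": [0,0,-0.207],"slide": [0.0745,-0.0116,0],"jaw": 0},{"angular": [0,0,-0.207],"slide": [0.0745,-0.0116,0],"jaw": 0}]'

```text
t: 14.45
tcp_pos: [0.4583, 0.2098, 0.0565]
tcp_rot: [-2.255, 2.176, 0.0]
contact_force: [3.3, 6.9, 3.1]
grip_width: 0.051
```

```bash
python3 - <<'E'
from ax import *
X=axis("w11");crop("pics/w11.png","pics/w11c.png",130,100,390,354,3)
E
```

```text
w11 t 14.45 uv 256.5442708333333 146.9921875 area 384.0 axis [0.512654   0.20966946 0.082     ] tcp [0.45827126 0.20977031 0.05650752] F [3.2841935  6.87213281 3.07049359] T [ 2.77283988 -1.03932587 -0.00685068] w 4.294174767886241
 r 0.054382834189396635 th 0.0018544694970717226 yaw -0.03579478929186797
```

View pics/w11c.png

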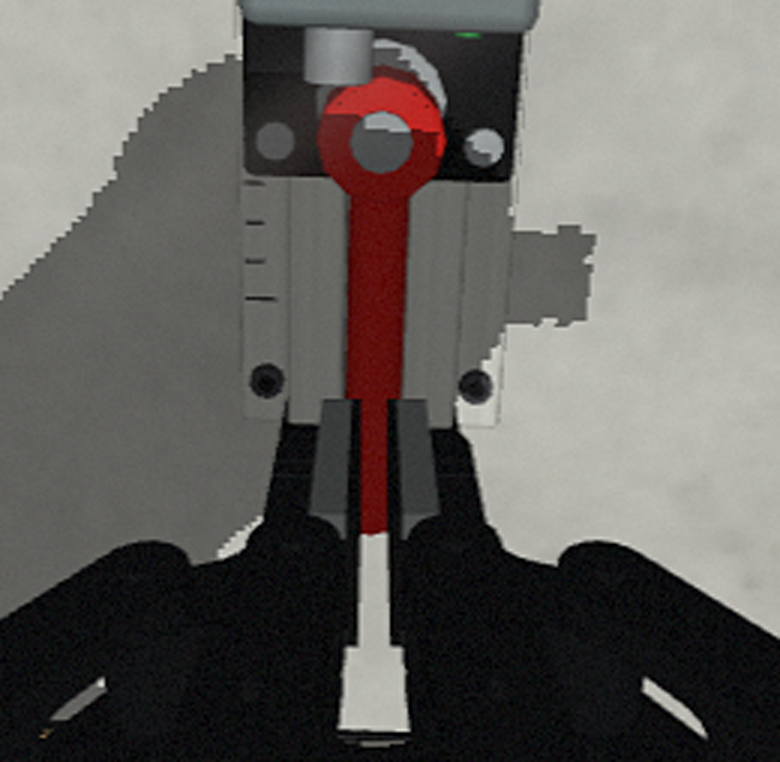

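Request:
servo_tool --motion '[{"angular": [0,0,0],"slide": [0.003,0,0],"jaw": 0},{"angular": [0,0,0],"slide": [0.008,0,0],"jaw": 0},{"angular": [0,0,0],"slide": [0.008,0,0],"jaw": 0}]'

```text
t: 14.88
tcp_pos: [0.4585, 0.2094, 0.0566]
tcp_rot: [-2.253, 2.175, 0.002]
contact_force: [0.7, 13.9, 0.9]
grip_width: 0.051
```

```bash
python3 - <<'E'
from ax import *
X=axis("w12")
E
```

```text
w12 t 14.875 uv 255.53776041666666 147.16276041666666 area 384.0 axis [0.51270987 0.20968903 0.082     ] tcp [0.45849508 0.20942903 0.05659186] F [ 0.6943352  13.92310423  0.89523876] T [ 5.24212794e+00  2.01807379e-01 -3.40690018e-03] w 4.305221250419475
 r 0.0542154124361557 th -0.004795681963051741 yaw -0.03530871846959771
```

```bash
python3 - <<'E'
from h import *
print(delta([.489,.285,.19],down(-np.pi/2)),state()["joints"].round(3))
E
```

```text
(array([-0.302 , -0.136 , -0.5305]), array([-0.0039,  0.0049,  0.0225])) [ 0.818  0.234 -0.566 -0.002 -0.761  0.789]
```

Request:
servo_tool --motion '[{"angular": [0,0,0],"slide": [0,0,0],"jaw": 30},{"angular": [0,0,0],"slide": [-0.006,0,0],"jaw": 40},{"angular": [0,0,0],"slide": [-0.006,0,-0.05],"jaw": 40},{"angular": [0,0,0],"slide": [-0.006,0,-0.2],"jaw": 40},{"angular": [0,0,0],"slide": [-0.02,0,-0.4],"jaw": 40},{"angular": [0,0,0.01],"slide": [-0.12,-0.07,-0.52],"jaw": 40},{"angular": [0,0,0.0225],"slide": [-0.25,-0.12,-0.53],"jaw": 40},{"angular": [0,0,0.0225],"slide": [-0.302,-0.136,-0.53],"jaw": 40},{"angular": [0,0,0.0225],"slide": [-0.302,-0.136,-0.53],"jaw": 40},{"angular": [0,0,0.0225],"slide": [-0.302,-0.136,-0.53],"jaw": 40}]'

```text
t: 16.18
tcp_pos: [0.4865, 0.2801, 0.1872]
tcp_rot: [2.219, -2.222, -0.0]
contact_force: [-0.1, 0.1, -0.1]
grip_width: 0.404
```

```bash
python3 - <<'E'
from h import *
import pickle
s=state();print(s["t"],s["tcp_pos"],s["joints"].round(3))
p=camera_params("wrist");pickle.dump(p,open("w13.pkl","wb"))
im=get_image("wrist");cv2.imwrite("pics/w13.png",im[:,:,::-1]);cv2.imwrite("pics/w13c.png",cv2.resize(im[:,:,::-1],(768,576)))
u=proj(p,(.568,.242,.015)).astype(int);print(u)
crop("pics/w13.png","pics/w13d.png",u[0]-15,u[1]-15,u[0]+15,u[1]+15,20)
e=im.astype(int);e=e[...,0]-np.maximum(e[...,1],e[...,2]);print(u);print(e[u[1]-10:u[1]+10,u[0]-10:u[0]+10])
E
```

```text
16.175 [0.48653432 0.28012854 0.18723366] [ 0.871  0.19  -0.274 -0.    -1.108  0.698]
[289  85]
[289  85]
[[ -1   0  -1   0  -1   0  -2  -1  -2  -1  -2   0  -1  -1   0   3  -1  -1
    2   0]
 [  9   7  11   8  11  10  12   9  11   8  10   1  -1   1   1  -2   1   0
    1   1]
 [ 32  32  32  30  31  33  30  31  31  31  31  26   1  -1   2   3   3   2
   -1   0]
 [ 30  29  31  30  32  31  31  31  30  30  32  24  -5   3   6   2   0   0
    1   0]
 [ 30  30  29  30  31  30  29  29  29  29  32  23  -6   2   4   3  -1   1
    0   1]
 [ 29  29  31  31  30  29  31  31  29  28  25  17  -6   4   6   5   1   0
   -1   1]
 [ 30  29  29  27  28  27  29  27  28  27  25  16  -5   3   5   5   1   3
    0   1]
 [ 29  27  26  24  23  22  21  22  22  23  35  44  -6   2   5   3   1   1
   -1  -2]
 [ 30  22  66 159 155 154 155 156 154 147 115  77  49  46   3   3   1  -1
    1   3]
 [ 28  22   9   7   4   3   8   1   4   4   4   6  19  19   3   3   1   2
   -1   0]
 [ 30  28  31  28  31  29  30  27  29  30  26   8  -2   1   3   3   2   0
    2   0]
 [ 29  27  30  29  28  28  29  30  29  31  28  11  -1   2   5   3   2   0
    1   2]
 [ 27  30  31  30  29  30  28  29  29  30  26   6   1   2   5   4   0   1
    2   0]
 [ 29  26  30  29  31  29  28  31  28  31  26   4   0   3   3   3   0   1
    2   0]
 [ 29  29  33  32  31  30  31  29  30  30  28   8   1   2   2   2  -1   0
    0   3]
 [  0  -2  -1   1   0   1  -1   0   0  -1   0   0   0   0  -1   1   1   1
    4   2]
 [  0   1   1   0  -2   2   1   1  -1   0  -2   0   0   0   0   2  -2   2
   -3  -2]
 [  0  -1   1   1   1   1   2   0   1   1  -1   1   1   2   0   0   3   3
   -1   2]
 [  1   1   2   2   1   3  -1  -1   0   1   0  -1  -1   2   2   1   2   2
    2   2]
 [  2   1  -1   0   0   0   1   1   0  -1   0   2   2   0   3   2   2   1
    0   1]]
```

View pics/w13c.png

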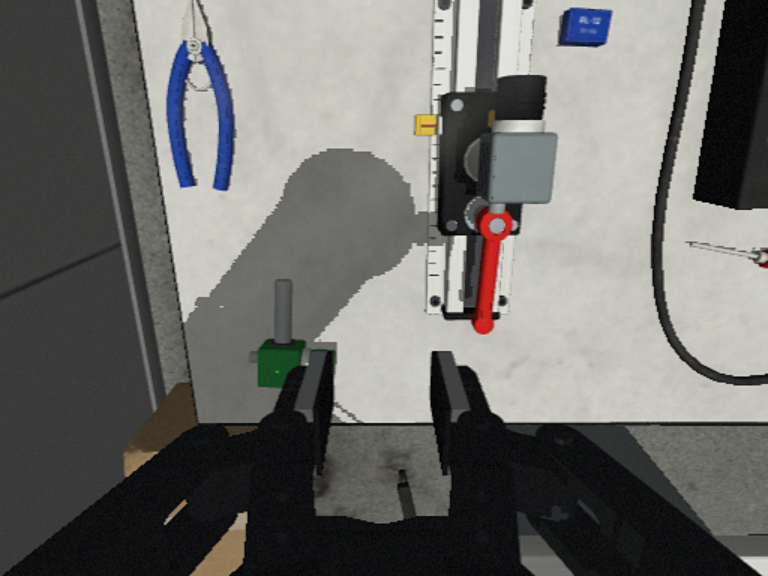

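View pics/w13d.png

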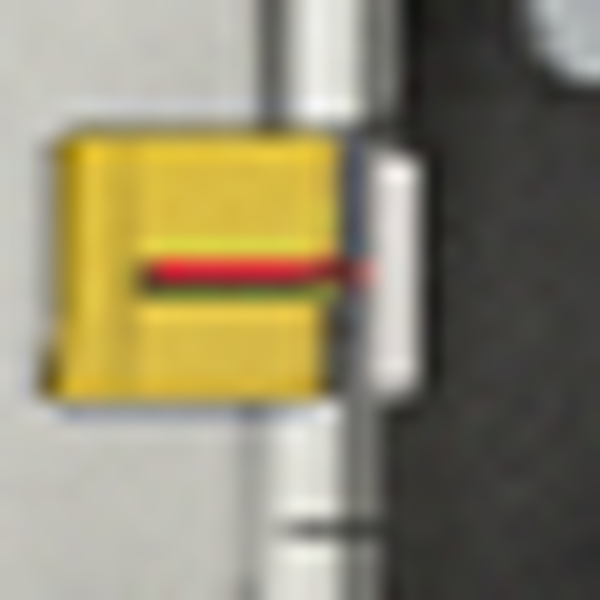

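```bash
python3 - <<'E'
from h import *
import pickle
p=pickle.load(open("w13.pkl","rb"))
a=[onplane(p,u/1.5,v/1.5,.123) for u,v in((483,134),(556,132),(483,203),(554,203))]
print(np.round(a,4),np.mean(a,0))
off=np.array([.0009,-.0815,-.1635])
for tilt in (15,20,25):
    R=down(np.pi/2)@Ro.from_euler("x",-tilt,degrees=True).as_matrix()
    print(tilt,"camdir",(R@[0,.318,.948]).round(2),"tool z",R[:,2].round(2))
    for cam in([.44,.21,.32],[.42,.21,.34]):print("  tcp",(np.array(cam)-R@off).round(3), delta(np.array(cam)-R@off,R))
E
```

```text
[[0.5653 0.2304 0.123 ]
 [0.5661 0.1956 0.123 ]
 [0.5324 0.2281 0.123 ]
 [0.5323 0.1925 0.123 ]] [0.54903877 0.21167341 0.123     ]
15 camdir [ 0.55 -0.   -0.83] tool z [ 0.26 -0.   -0.97]
  tcp [0.561 0.209 0.183] (array([ 0.2837, -0.298 ,  0.017 ]), array([-1.0000e-03, -2.6170e-01,  1.9818e+00]))
  tcp [0.541 0.209 0.203] (array([ 0.2839, -0.2179, -0.063 ]), array([-1.0000e-03, -2.6170e-01,  1.9818e+00]))
20 camdir [ 0.62 -0.   -0.78] tool z [ 0.34 -0.   -0.94]
  tcp [0.573 0.209 0.194] (array([ 0.2837, -0.3438, -0.0273]), array([-1.0000e-03, -3.4790e-01,  1.9685e+00]))
  tcp [0.553 0.209 0.214] (array([ 0.2839, -0.2638, -0.1073]), array([-1.0000e-03, -3.4790e-01,  1.9685e+00]))
25 camdir [ 0.69 -0.   -0.72] tool z [ 0.42 -0.   -0.91]
  tcp [0.583 0.209 0.206] (array([ 0.2836, -0.3856, -0.0755]), array([-1.1000e-03, -4.3340e-01,  1.9515e+00]))
  tcp [0.563 0.209 0.226] (array([ 0.2838, -0.3056, -0.1554]), array([-1.1000e-03, -4.3340e-01,  1.9515e+00]))
```

Request:
servo_tool --motion '[{"angular": [0,0,0.11],"slide": [0.04,-0.03,-0.04],"jaw": 70},{"angular": [0,0,0.22],"slide": [0.08,-0.06,-0.08],"jaw": 70},{"angular": [0,0,0.33],"slide": [0.12,-0.09,-0.12],"jaw": 80},{"angular": [0,0,0.44],"slide": [0.16,-0.12,-0.16],"jaw": 80},{"angular": [0,0,0.55],"slide": [0.2,-0.15,-0.16],"jaw": 80},{"angular": [0,0,0.66],"slide": [0.24,-0.17,-0.16],"jaw": 80},{"angular": [0,0,0.77],"slide": [0.28,-0.19,-0.16],"jaw": 80},{"angular": [0,0,0.88],"slide": [0.28,-0.2,-0.16],"jaw": 80},{"angular": [0,0,1],"slide": [0.28,-0.2,-0.16],"jaw": 80}]'

```text
t: 17.35
tcp_pos: [0.5369, 0.21, 0.2276]
tcp_rot: [-0.012, -3.141, 0.0]
contact_force: [0.5, 0.2, -0.3]
grip_width: 0.793
```

```bash
python3 - <<'E'
from h import *
off=np.array([.0009,-.0815,-.1635])
R=down(np.pi/2)@Ro.from_euler("x",-20,degrees=True).as_matrix()
print(state()["joints"].round(3),state()["tcp_pos"],delta(np.array([.42,.21,.33])-R@off,R))
E
```

```text
[ 0.712  0.187 -0.183 -0.    -1.201 -0.719] [0.53685199 0.21003837 0.22764724] (array([-0.0627, -0.0033,  0.0936]), array([-0.1751, -0.1736,  0.9843]))
```

Request:
servo_tool --motion '[{"angular": [-0.019,-0.019,0.109],"slide": [-0.007,0,0.01],"jaw": 80},{"angular": [-0.038,-0.038,0.218],"slide": [-0.014,0,0.02],"jaw": 80},{"angular": [-0.058,-0.058,0.327],"slide": [-0.021,0,0.03],"jaw": 80},{"angular": [-0.077,-0.077,0.436],"slide": [-0.028,0,0.04],"jaw": 80},{"angular": [-0.097,-0.097,0.545],"slide": [-0.035,0,0.05],"jaw": 80},{"angular": [-0.116,-0.116,0.654],"slide": [-0.042,0,0.06],"jaw": 80},{"angular": [-0.136,-0.136,0.763],"slide": [-0.049,0,0.07],"jaw": 80},{"angular": [-0.155,-0.155,0.872],"slide": [-0.056,0,0.08],"jaw": 80},{"angular": [-0.175,-0.174,0.984],"slide": [-0.063,-0.003,0.09],"jaw": 80},{"angular": [-0.175,-0.174,0.984],"slide": [-0.063,-0.003,0.09],"jaw": 80}]'

```text
t: 18.6
tcp_pos: [0.5519, 0.2093, 0.2046]
tcp_rot: [2.022, 2.041, 0.358]
contact_force: [1.1, -1.5, -0.3]
grip_width: 0.803
```

```bash
python3 - <<'E'
from h import *
import pickle
s=state();print(s["t"],s["tcp_pos"],s["joints"].round(3),s["joint_vel"].round(3))
p=camera_params("wrist");pickle.dump(p,open("w14.pkl","wb"))
im=get_image("wrist");cv2.imwrite("pics/w14.png",im[:,:,::-1]);cv2.imwrite("pics/w14c.png",cv2.resize(im[:,:,::-1],(768,576)))
print(proj(p,(.696,.21,.13)))
E
```

```text
18.6 [0.55186463 0.2093196  0.20462256] [ 0.853  0.032 -0.627  0.401 -0.717 -2.692] [-0.011  0.006  0.044 -0.047 -0.016  0.194]
[254.65116759 272.27873474]
```

View pics/w14c.png

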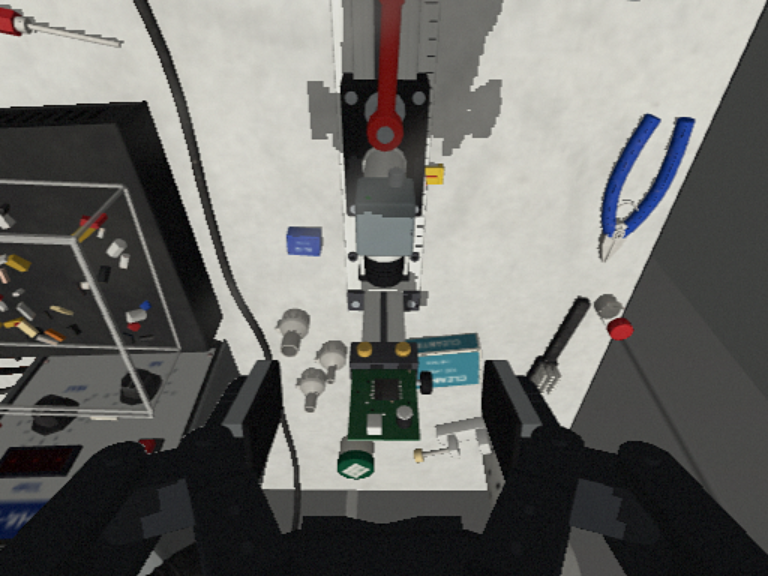

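```bash
python3 - <<'E'
from h import *
crop("pics/w14.png","pics/w14d.png",225,220,290,300,9)
E
```

```text
(no output)
```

View pics/w14d.png

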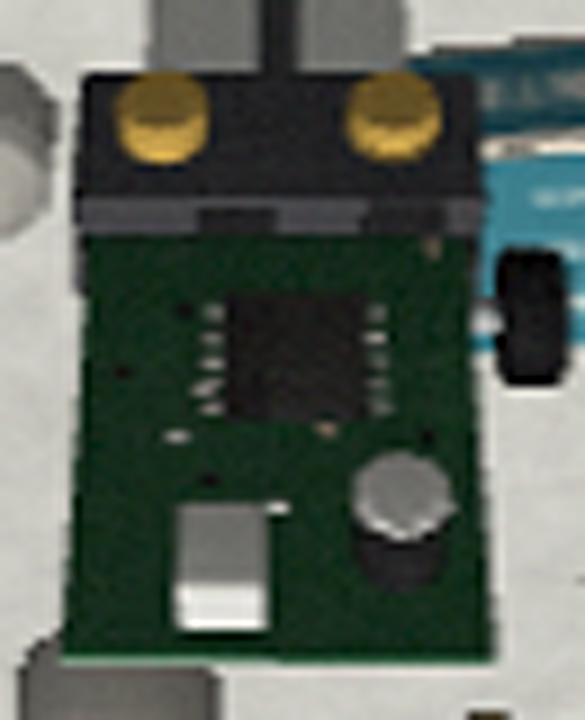

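```bash
python3 - <<'E'
from h import *
print(delta([.615,.209,.225],down(np.pi/2)))
E
```

```text
(array([-0.0061,  0.2631,  0.0107]), array([2.22e-01, 1.00e-04, 8.20e-03]))
```

Request:
servo_tool --motion '[{"angular": [0.06,0,0.002],"slide": [-0.001,0.07,-0.01],"jaw": 80},{"angular": [0.13,0,0.004],"slide": [-0.003,0.15,-0.01],"jaw": 80},{"angular": [0.2,0,0.006],"slide": [-0.005,0.22,0.005],"jaw": 80},{"angular": [0.222,0,0.008],"slide": [-0.006,0.263,0.01],"jaw": 80},{"angular": [0.222,0,0.008],"slide": [-0.006,0.263,0.01],"jaw": 80},{"angular": [0.222,0,0.008],"slide": [-0.006,0.263,0.01],"jaw": 80}]'

```text
t: 19.4
tcp_pos: [0.615, 0.2091, 0.2251]
tcp_rot: [-2.224, -2.218, -0.004]
contact_force: [-0.1, -0.3, -1.2]
grip_width: 0.802
```

```bash
python3 - <<'E'
from h import *
import pickle
s=state();print(s["t"],s["tcp_pos"],s["joints"].round(3),s["joint_vel"].round(3))
p=camera_params("wrist");pickle.dump(p,open("w15.pkl","wb"))
im=get_image("wrist");cv2.imwrite("pics/w15.png",im[:,:,::-1])
c=proj(p,(.697,.21,.13));print(c);c=c.astype(int)
x0,y0=c[0]-40,c[1]-40;print(x0,y0)
crop("pics/w15.png","pics/w15d.png",x0,y0,x0+80,y0+80,9)
E
```

```text
19.4 [0.61504597 0.20909178 0.22514644] [ 6.260e-01  3.080e-01 -2.600e-02 -2.000e-03 -1.235e+00 -2.199e+00] [ 0.013 -0.022 -0.014  0.006 -0.    -0.018]
[256.12747047 262.23793024]
216 222
```

View pics/w15d.png

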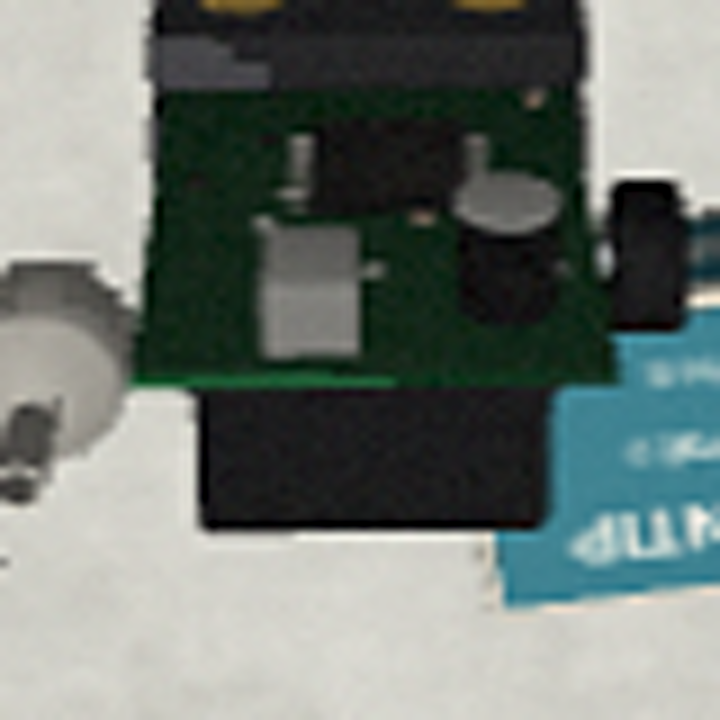

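```bash
python3 - <<'E'
from h import *
import pickle
a=pickle.load(open("w14.pkl","rb"));b=pickle.load(open("w15.pkl","rb"))
A=lambda x,y:(a,225+x/9-.5+.5/9,220+y/9-.5+.5/9)
B=lambda x,y:(b,216+x/9-.5+.5/9,222+y/9-.5+.5/9)
for n,q,r in[("top edge L",A(62,655),B(133,378)),("top edge R",A(493,657),B(618,380)),("chip bot",A(298,293),B(392,123)),("chip top",A(298,420),B(388,212)),
 ("cap blk/smd L-top",A(175,628),B(262,355)),("jaw/board line",A(280,233),B(370,88)),("pin upL->low",A(213,312),B(302,140))]:
    X=tri(q,r);print(n,X.round(4),[(proj(k[0],X)-k[1:]).round(2) for k in(q,r)])
for xb in(.694,.696,.698,.70):
    print(xb,[ (lambda c,d:(c+d*(xb-c[0])/d[0]).round(4))(*ray(*k)) for k in (A(298,356.5),B(390,167.5))])
E
python3 - <<'E'
from h import *
import cv2
cv2.imwrite('pics/w15c.png',cv2.resize(cv2.imread('pics/w15.png'),(768,576)))
E
```

```text
top edge L [0.6733 0.188  0.169 ] [array([ 0.09, -0.  ]), array([-0.1,  0. ])]
top edge R [0.6741 0.2333 0.1683] [array([0.05, 0.  ]), array([-0.06, -0.  ])]
chip bot [0.6714 0.213  0.1223] [array([0.03, 0.  ]), array([-0.03,  0.  ])]
chip top [0.6726 0.2126 0.1395] [array([-0.27, -0.  ]), array([ 0.3, -0. ])]
cap blk/smd L-top [0.6728 0.1999 0.166 ] [array([ 0.17, -0.  ]), array([-0.2,  0. ])]
jaw/board line [0.672  0.2108 0.1126] [array([-0.06, -0.  ]), array([ 0.07, -0.  ])]
pin upL->low [0.6722 0.2031 0.1245] [array([ 0.12, -0.  ]), array([-0.13,  0.  ])]
0.694 [array([0.694 , 0.2134, 0.1138]), array([0.694 , 0.2133, 0.0907])]
0.696 [array([0.696 , 0.2134, 0.1123]), array([0.696 , 0.2134, 0.0871])]
0.698 [array([0.698 , 0.2134, 0.1107]), array([0.698 , 0.2135, 0.0834])]
0.7 [array([0.7   , 0.2135, 0.1092]), array([0.7   , 0.2135, 0.0797])]
```

View pics/w15c.png

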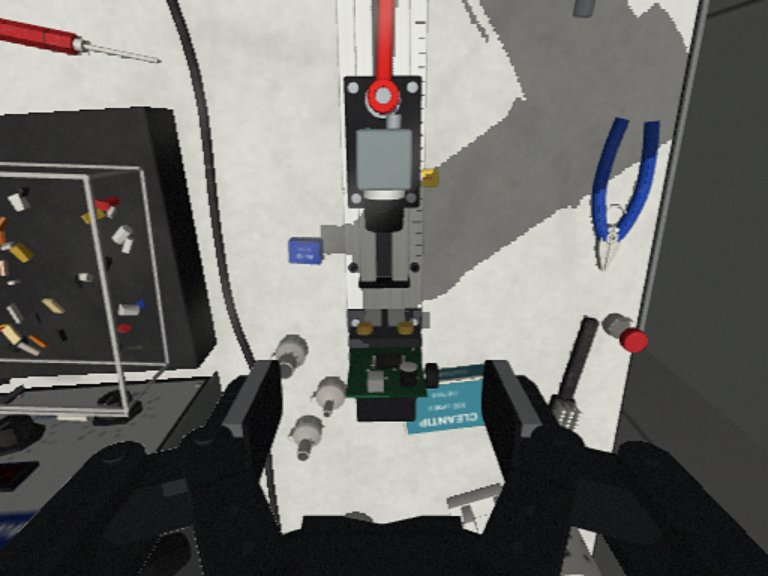

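```bash
python3 - <<'E'
from h import *
crop("pics/w14.png","pics/x14.png",225,110,290,195,8)
crop("pics/w15.png","pics/x15.png",225,75,290,160,8)
a=cv2.imread("pics/x14.png");b=cv2.imread("pics/x15.png");cv2.imwrite("pics/x.png",cv2.resize(np.hstack([a[:590],b[:590]]),None,fx=.76,fy=1) if 0 else np.hstack([a[:600,130:],b[:600,130:]]))
E
```

```text
(no output)
```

View pics/x.png

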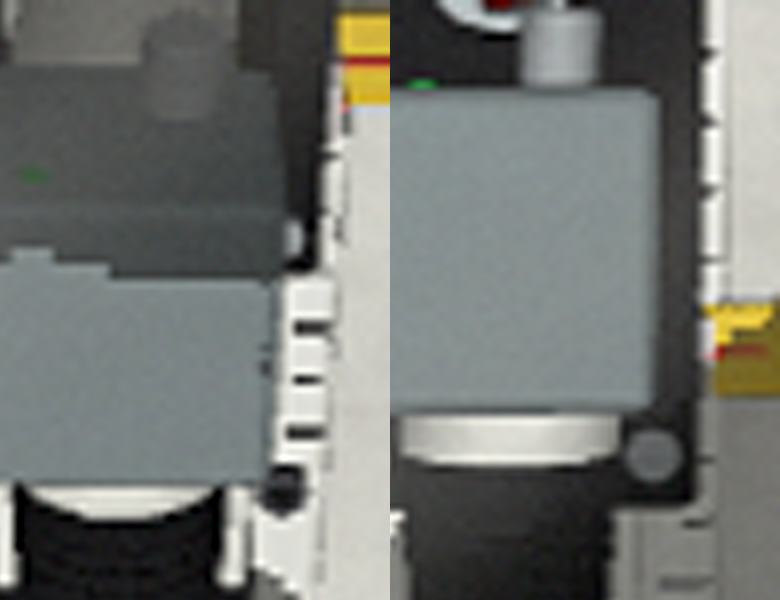

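```bash
python3 - <<'E'
from h import *
import pickle
a=pickle.load(open("w14.pkl","rb"));b=pickle.load(open("w15.pkl","rb"))
f=lambda p,x0,y0,x,y,k=8:(p,x0+x/k-.5+.5/k,y0+y/k-.5+.5/k)
for n,q,r in[("front top R",f(a,225,110,400,484),f(b,225,75,392,408)),("back top R",f(a,225,110,412,208),f(b,225,75,398,90))]:
    X=tri(q,r);print(n,X.round(4),[(proj(k[0],X)-k[1:]).round(2) for k in(q,r)])
print(delta([.5492,.2095,.15],down(np.pi/2)),delta([.5492,.2095,.093],down(np.pi/2)))
E
```

```text
front top R [0.5652 0.2254 0.1217] [array([-0.08, -0.  ]), array([ 0.08, -0.  ])]
back top R [0.5324 0.2252 0.1219] [array([0.27, 0.  ]), array([-0.25,  0.01])]
(array([-2.000e-04, -2.626e-01,  3.015e-01]), array([ 0.0007, -0.0015, -0.0018])) (array([-0.0007, -0.2629,  0.5295]), array([ 0.0007, -0.0015, -0.0018]))
```

Request:
servo_tool --motion '[{"angular": [0,0,0],"slide": [0,-0.12,0.0],"jaw": 80},{"angular": [0,0,0],"slide": [0,-0.23,0.03],"jaw": 80},{"angular": [0,0,0],"slide": [0,-0.263,0.12],"jaw": 80},{"angular": [0,-0.001,-0.002],"slide": [-0.0005,-0.2635,0.25],"jaw": 80},{"angular": [0,-0.001,-0.002],"slide": [-0.0005,-0.2635,0.38],"jaw": 80},{"angular": [0,-0.001,-0.002],"slide": [-0.0005,-0.2635,0.48],"jaw": 80},{"angular": [0,-0.001,-0.002],"slide": [-0.0005,-0.2635,0.525],"jaw": 80},{"angular": [0,-0.001,-0.002],"slide": [-0.0005,-0.2635,0.53],"jaw": 80},{"angular": [0,-0.001,-0.002],"slide": [-0.0005,-0.2635,0.53],"jaw": 80}]'

```text
t: 20.58
tcp_pos: [0.5502, 0.2102, 0.094]
tcp_rot: [2.222, 2.219, 0.004]
contact_force: [-0.3, -0.0, 0.4]
grip_width: 0.801
```

```bash
python3 - <<'E'
from h import *
s=state();print(s["t"],s["tcp_pos"],s["contact_force"])
im=get_image("wrist");cv2.imwrite("pics/w16.png",im[:,:,::-1]);cv2.imwrite("pics/w16c.png",cv2.resize(im[:,:,::-1],(768,576)))
print(delta([.5488,.2093,.092],down(np.pi/2)))
E
```

```text
20.575 [0.55022125 0.21018934 0.09397011] [-0.25587175 -0.03780816  0.41237644]
(array([-0.0035, -0.0059,  0.0079]), array([ 0.0016, -0.0008, -0.0009]))
```

View pics/w16c.png

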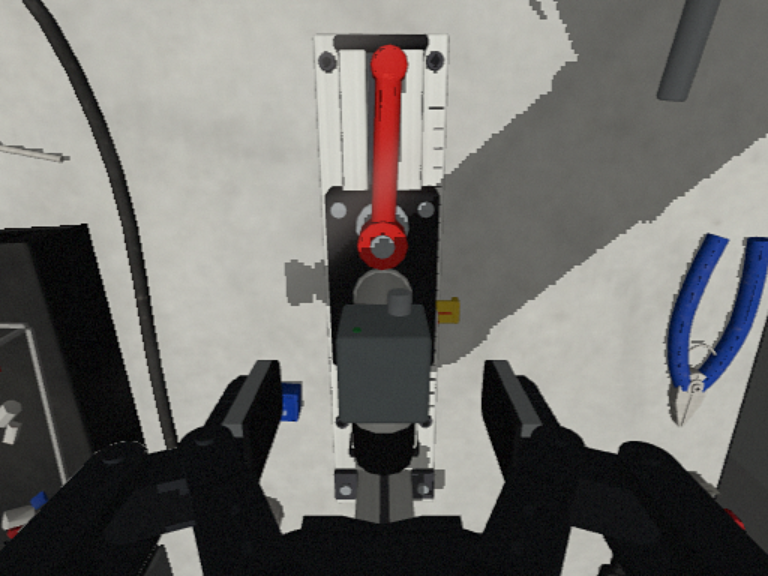

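```bash
python3 - <<'E'
from h import *
import pickle
def lev(g,q,name):
    hsv=cv2.cvtColor(g,cv2.COLOR_BGR2HSV);h=hsv[...,0];m=(((h<8)|(h>172))&(hsv[...,1]>150)&(hsv[...,2]>60)).astype(np.uint8)
    n,l,st,c=cv2.connectedComponentsWithStats(m)
    # component containing axis guess
    cs,hi=cv2.findContours(m,cv2.RETR_CCOMP,cv2.CHAIN_APPROX_NONE)
    b=max((cv2.contourArea(k),i) for i,k in enumerate(cs) if hi[0][i][3]>=0)[1]
    M=cv2.moments(cs[b]);u,v=M["m10"]/M["m00"],M["m01"]/M["m00"]
    out=cs[hi[0][b][3]][:,0,:].astype(float)
    P=np.array([onplane(q,x,y,.079)[:2] for x,y in out]);A=onplane(q,u,v,.082)[:2]
    d=P-A;r=np.hypot(*d.T);s=d[(r>.022)&(r<.056)]
    # median line direction: average of two sides by radial bins
    ang=np.arctan2(s[:,1],-s[:,0]);rr=r[(r>.022)&(r<.056)]
    bins=[];
    for lo in np.arange(.022,.056,.004):
        k=(rr>=lo)&(rr<lo+.004)
        if k.sum()>1:
            yy=s[k];bins.append((yy[:,0].mean(),(yy[:,1].max()+yy[:,1].min())/2))
    bins=np.array(bins);f=np.polyfit(bins[:,0],bins[:,1],1)
    far=d[r>.066];print(name,"A",A.round(4),"line slope angle",-f[0].round(4),"knob ang",(np.arctan2(far[:,1].mean(),-far[:,0].mean()) if len(far) else None))
p=camera_params("wrist");s=state();R0=Ro.from_rotvec(s["tcp_rot"]).as_matrix();cr=p["R"]@R0;ct=p["t"]+p["R"]@s["tcp_pos"]
lev(cv2.imread("pics/w16.png"),p,"w16")
for f in("w13","w15"):lev(cv2.imread(f"pics/{f}.png"),pickle.load(open(f+".pkl","rb")),f)
for f,pos,rot in[("w2",[.40276,.21073,.05497],[-2.221,2.22,0])]:
    R=Ro.from_rotvec(rot).as_matrix();q=dict(K=p["K"],R=cr@R.T);q["t"]=ct-q["R"]@np.array(pos);lev(cv2.imread(f"pics/{f}.png"),q,f)
E
```

```text
w16 A [0.5118 0.2095] line slope angle 0.0354 knob ang 0.03655908012178612
w13 A [0.5127 0.21  ] line slope angle 0.0375 knob ang 0.03981559794870841
w15 A [0.5124 0.2094] line slope angle 0.0226 knob ang None
w2 A [0.4586 0.211 ] line slope angle 0.04 knob ang 0.03986693794134354
```

```bash
python3 - <<'E'
from h import *
import pickle
for f in("w1","w13","w15","w6"):
    p=pickle.load(open(f+".pkl","rb"));g=cv2.imread(f"pics/{f}.png",0)
    L=cv2.createLineSegmentDetector().detect(g)[0][:,0]
    o=[]
    for x1,y1,x2,y2 in L:
        A=onplane(p,x1,y1,.02);B=onplane(p,x2,y2,.02);d=B-A;l=np.hypot(d[0],d[1])
        if l>.045 and abs(d[1]/d[0])<.1 and .15<A[1]<.26: o.append((l,np.arctan(d[1]/d[0])))
    o=np.array(o);print(f,len(o),"wmean",(o[:,0]*o[:,1]).sum()/o[:,0].sum(),np.round(o[:,1],3))
E
```

```text
w1 9 wmean 0.008287868729775784 [ 0.012  0.004  0.003 -0.022  0.016  0.015  0.013  0.023  0.015]
w13 14 wmean -0.004208470702813607 [-0.036  0.042  0.006 -0.027  0.005  0.02  -0.002 -0.008 -0.014  0.002
  0.004  0.009 -0.036 -0.034]
w15 8 wmean -0.003099895531256982 [ 0.007 -0.005  0.017 -0.048  0.008  0.009 -0.004 -0.017]
w6 11 wmean 0.003828951785598445 [ 0.001  0.007  0.004  0.003  0.007  0.009 -0.003 -0.001  0.003 -0.
 -0.001]
```

Request:
servo_tool --motion '[{"angular": [0.0015,-0.0008,-0.001],"slide": [-0.0017,-0.005,0.006],"jaw": 80},{"angular": [0.0015,-0.0008,-0.001],"slide": [-0.0017,-0.005,0.006],"jaw": 60},{"angular": [0.0015,-0.0008,-0.001],"slide": [-0.0017,-0.005,0.006],"jaw": 45},{"angular": [0.0015,-0.0008,-0.001],"slide": [-0.0017,-0.005,0.006],"jaw": 20},{"angular": [0.0015,-0.0008,-0.001],"slide": [-0.0017,-0.005,0.006],"jaw": 0},{"angular": [0.0015,-0.0008,-0.001],"slide": [-0.0017,-0.005,0.006],"jaw": 0},{"angular": [0.0015,-0.0008,-0.001],"slide": [-0.0017,-0.005,0.006],"jaw": 0}]'

```text
t: 21.5
tcp_pos: [0.5488, 0.2098, 0.0917]
tcp_rot: [-2.221, -2.221, 0.001]
contact_force: [-2.4, 3.6, 5.1]
grip_width: 0.353
```

```bash
python3 - <<'E'
from h import *
s=state();print(s["t"],s["tcp_pos"],s["tcp_rot"],s["contact_force"],s["torque"],s["grip_width"]*85)
im=get_image("wrist");cv2.imwrite("pics/w17.png",im[:,:,::-1]);cv2.imwrite("pics/w17c.png",cv2.resize(im[:,:,::-1],(768,576)))
R0=Ro.from_rotvec(s["tcp_rot"]).as_matrix();print(R0.round(4))
E
```

```text
21.5 [0.54881891 0.20975672 0.0916963 ] [-2.22149889e+00 -2.22111946e+00  9.79612826e-04] [-2.38733424  3.57908573  5.09631806] [0.96730824 0.72478144 0.06813787] 30.020487009024862
[[ 2.e-04  1.e+00 -6.e-04]
 [ 1.e+00 -2.e-04 -3.e-04]
 [-3.e-04 -6.e-04 -1.e+00]]
```

View pics/w17c.png

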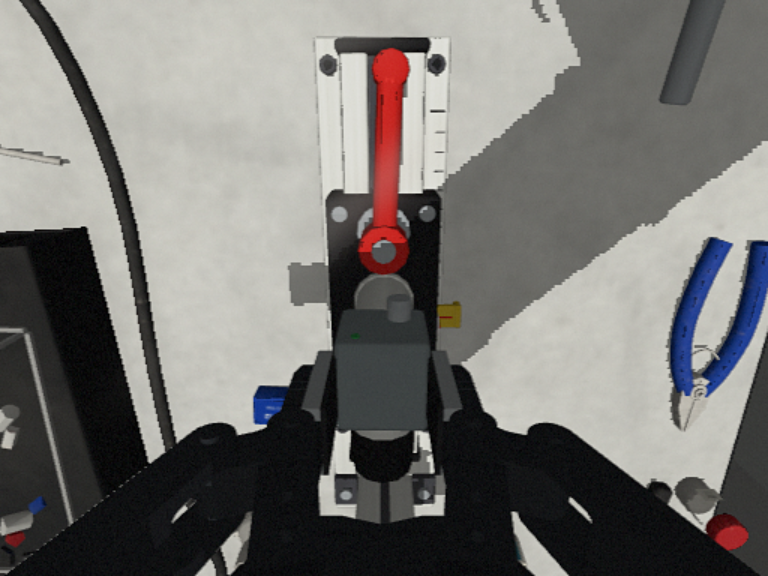

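Request:
servo_tool --motion '[{"angular": [0,0,0],"slide": [0.0016,-0.0012,0],"jaw": 0},{"angular": [0,0,0],"slide": [0.0016,-0.0012,0],"jaw": 0},{"angular": [0,0,0],"slide": [0.0016,-0.0012,-0.005],"jaw": 0},{"angular": [0,0,0],"slide": [0.0016,-0.0012,-0.012],"jaw": 0},{"angular": [0,0,0],"slide": [0.0016,-0.0012,-0.02],"jaw": 0},{"angular": [0,0,0],"slide": [0.0016,-0.0012,-0.028],"jaw": 0},{"angular": [0,0,0],"slide": [0.0016,-0.0012,-0.032],"jaw": 0},{"angular": [0,0,0],"slide": [0.0016,-0.0012,-0.032],"jaw": 0}]'

```text
t: 22.55
tcp_pos: [0.5482, 0.2096, 0.0994]
tcp_rot: [-2.222, -2.221, 0.003]
contact_force: [0.6, 1.9, -1.8]
grip_width: 0.353
```

```bash
python3 - <<'E'
from h import *
s=state();print(s["t"],s["tcp_pos"],s["tcp_rot"],s["contact_force"],s["torque"],s["grip_width"]*85)
E
```

```text
22.55 [0.54815072 0.20959231 0.09940798] [-2.22172195 -2.22085964  0.00283404] [ 0.63178858  1.86359069 -1.76933442] [ 0.46440699 -0.13276965 -0.02693417] 30.02809728971826
```

Request:
servo_tool --motion '[{"angular": [0,0,0],"slide": [0.0006,0,-0.006],"jaw": 0},{"angular": [0,0,0],"slide": [0.0006,0,-0.014],"jaw": 0},{"angular": [0,0,0],"slide": [0.0006,0,-0.024],"jaw": 0},{"angular": [0,0,0],"slide": [0.0006,0,-0.034],"jaw": 0},{"angular": [0,0,0],"slide": [0.0006,0,-0.044],"jaw": 0},{"angular": [0,0,0],"slide": [0.0006,0,-0.054],"jaw": 0},{"angular": [0,0,0],"slide": [0.0006,0,-0.063],"jaw": 0},{"angular": [0,0,0],"slide": [0.0006,0,-0.0685],"jaw": 0},{"angular": [0,0,0],"slide": [0.0006,0,-0.0685],"jaw": 0},{"angular": [0,0,0],"slide": [0.0006,0,-0.0685],"jaw": 0}]'

```text
t: 23.8
tcp_pos: [0.5482, 0.2099, 0.1164]
tcp_rot: [-2.222, -2.221, 0.003]
contact_force: [0.0, -0.9, -1.6]
grip_width: 0.356
```

```bash
python3 - <<'E'
from h import *
s=state();print(s["t"],s["tcp_pos"],s["tcp_rot"],s["contact_force"],s["torque"],s["grip_width"]*85,s["joint_vel"].round(3))
for n in("side","top","wrist"):cv2.imwrite(f"pics/f_{n}.png",get_image(n)[:,:,::-1])
crop("pics/f_side.png","pics/f_sidec.png",165,140,340,240,4)
a=cv2.imread("pics/f_wrist.png");cv2.imwrite("pics/f_wc.png",cv2.resize(a,(768,576)))
p=camera_params("side")
for x in [(.5488+.043,.209,.1318),(.673,.213,.132),(.5488,.209,.107+.016+.0248)]:print((proj(p,x)-[165,140])*4)
E
```

```text
23.8 [0.54822693 0.20986347 0.1163617 ] [-2.22173338 -2.22077464  0.00273947] [ 0.02732596 -0.86256827 -1.63276556] [-0.01717136 -0.10102596 -0.00369907] 30.25949586499249 [-0.001  0.002 -0.002  0.     0.    -0.   ]
[411.50702392 120.59935016]
[568.79612285 103.18364743]
[326.17854361 102.64133706]
```

View pics/f_sidec.png

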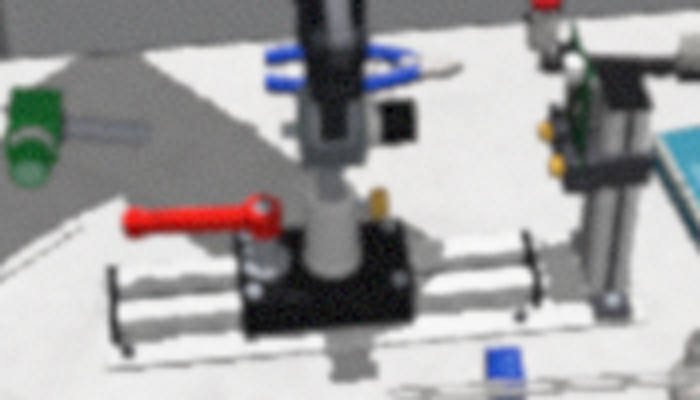

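View pics/f_wc.png

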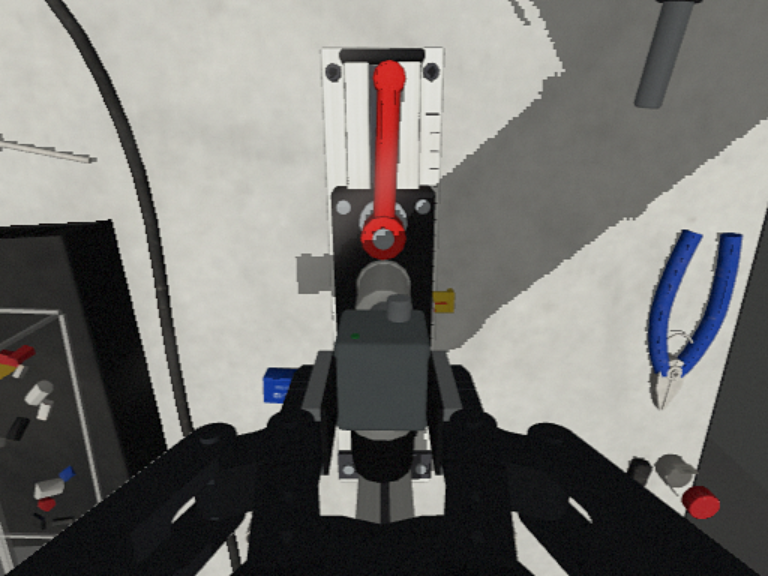

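```bash
python3 - <<'E'
from h import *
p=camera_params("side");im=cv2.imread("pics/a_side.png")
k=10;x0,y0=295,135;c=cv2.resize(im[y0:y0+55,x0:x0+45],None,fx=k,fy=k,interpolation=cv2.INTER_CUBIC)
for x,col in [((.673,.187,.170),(0,0,255)),((.673,.2335,.170),(0,0,255)),((.672,.213,.132),(255,0,255)),((.673,.187,.1138),(255,255,0))]:
    u=((proj(p,x)-[x0,y0]+.5)*k).astype(int);print(x,u);cv2.circle(c,tuple(int(i) for i in u),4,col,-1)
cv2.imwrite("pics/s2.png",c)
E
```

```text
(0.673, 0.187, 0.17) [167 249]
(0.673, 0.2335, 0.17) [121 102]
(0.672, 0.213, 0.132) [122 313]
(0.673, 0.187, 0.1138) [145 464]
```

View pics/s2.png

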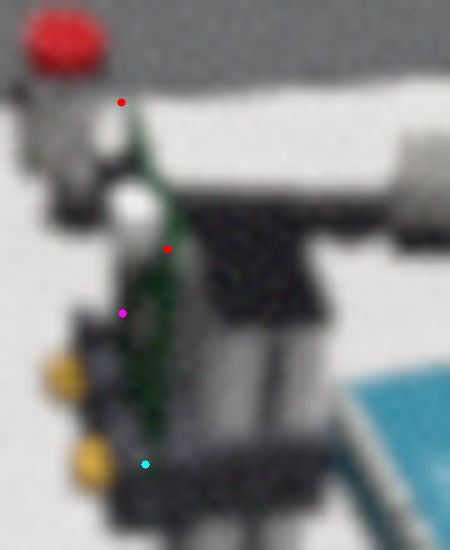

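```bash
python3 -c "
from plant import *
s=state();print(s['t'],s['tcp_pos'],s['contact_force'],s['grip_width']);print(finish_job())"
```

```text
23.95 [0.54821524 0.20987553 0.11634376] [ 0.49101336 -1.00956731 -1.68200599] 0.3560060923813472
the job is handed in; nothing more can be done
None
```

I set up the camera as asked and handed the job in at about 24 s; no verdict is reported. I unlocked the lever, dragged the carriage 55 mm or so to the index clip, locked the lever against its stop, and drew the camera post up about 24.7 mm. The arm is still holding the camera there.

**Checks that agreed:**
- **Pointer:** its red line and the clip's line fell in the same pixel row (under about 0.5 mm apart) after locking.
- **Holding:** the arm was at rest with the lens towards the board. Side forces were about 1 N. The camera had not shifted in the grip, and about 23 mm of the post is still in the bore.
- **Other parts:** I saw none of the tools or the board moved in the pictures.

**Less certain:**
- **Lens height:** I put the chip centre at about 0.132 m above the bench and the lens within about 1 mm of that. The wrist views read about 1.2 mm low on the camera's known height, so I added that to the chip's height. The side view agreed on height to about 1 mm, but showed the board 2 to 3 mm farther along the rail than the wrist views.
- **Lever angle:** it stopped firmly at about 14 N, near 0 rad. After release, pictures showed about 0.036 rad, roughly the 0.04 rad it showed at the start, so I left it there.

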